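# Eject filter cells from their carrier and load the filter changer

### The arm

A 6-joint arm with a two-finger parallel gripper is mounted at the origin on a cart in front of the work surface, level with it; the furniture and walls round the work are solid. World frame = base frame: x ahead of the robot, y to its left, z up, the work surface at z = 0. Lengths are in mm, angles in rad, forces in N, time in s.
With the tool pointing down it reaches from about 350 to 875 mm from the base axis. Payload 4.2 kg.
Tool frame: the origin (TCP) lies midway between the tips of the shut fingers; the grasp point (between the pads) lies 19 mm behind it; z points along the fingers, y is the line along which they close (so a half turn about z gives the same grasp; the last joint's range is limited). The gripper opens to 85 mm and grips with 20 to 120 N. Pads are 22 mm wide; open, the fingers measure 114 mm over their backs; the gripper's body (76 mm by 85 mm) begins 54 mm behind the grasp point. The pads swing forward as they close: fully open they stand 13 mm farther back than shut.
Start: joints at [-0.886, 0.385, 0.008, 0, -1.194, -0.259], TCP at [258.168, -569.165, 231.312] pointing down, gripper open.
Joint ranges: [-3.14, 3.14], [-1.21, 2.06], [-1.07, 1.41], [-3.16, 2.05], [-2.99, -0.16], [-3.1, 3.1]. Speed limits (rad/s): [2.79, 2.79, 3.14, 3.14, 3.14, 3.14].

### API

Orientations are given as a unit quaternion [x, y, z, w].
In Python, from bench import read_state, get_image, job_done gives the robot as it stands.
- The arm moves only by the tool servo_tool, never from a script. Its arguments are lists of equal length, an entry for each row: "rotation": the turn, a rotation vector about the world's x, y, z scaled (see below), a list of three; "slide": the shift along the world's x, y, z scaled (see below), a list of three; "grip": the opening, from -1 (shut) to 1 (fully open). In form: {"rotation": [[rx, ry, rz], ...], "slide": [[tx, ty, tz], ...], "grip": [grip, ...]}. A call has 1 to 8 rows; each row is the pose to reach, as a shift and turn from the pose commanded when the call began, turning the shorter way round; what a row does not reach only later rows make up. The controller multiplies each number of a shift by 0.2 m and each number of a turn by 360 degrees. A row lasts 1/8 s, in which the tool goes at most 62.5 mm and 10.7 degrees, less where a joint would pass 70% of its speed; a pose out of reach is approached as far as the arm can. A call with a number of a shift or a turn outside -1 to 1 is refused whole. A call with a gripper value outside its range is refused whole. The fingers move at their own pace and stop on an object; the grip force is fixed at half the most. Time passes only in rows, so rows that repeat a pose let the fingers close. It gives the time, the measured TCP pose, the force, the opening and the grip force at its end, in the units of the state.
- read_state(): the state, without advancing time (a new reading comes with each control period).
- get_image(name): name is "side" or "top" or "wrist"; returns a dict with "image" (420x560x3 uint8, red, green, blue), "depth" (420x560 float32, mm along the optical axis (not along the pixel's ray), 0 where there is no reading), "camera_matrix" (3x3 intrinsics, pixels), "rvec" (rotation vector, rad) and "tvec" (3), from world to camera coordinates, as OpenCV has them; the wrist camera has in their place "hand_eye" (4x4, takes a point from camera to tool coordinates, whose origin is the TCP and whose axes are the flange's). Camera axes: x right, y down, z forward; pixel columns grow to the right and rows downward; lengths in mm; the calibration is good to about 2 mm. A picture is of the moment at which its call begins: read the wrist's pose just before it.
- job_done(): hands the job in; it is judged then, once.
The state is a dict: "clock": time; "joints": joint angles; "joint_vel": joint speeds; "joint_efforts": joint torques, N m; "position": TCP position; "ee_rot": TCP orientation; "contact_force": force on the tool from outside, world axes, zero at the start; "wrist_torque": the same for the moment, N m; "gripper_width": finger opening in mm; "grasp_force": force on a finger pad.
Only numpy, scipy, OpenCV 4.12 (cv2) and the standard library are available. Lean on these libraries where they do the work, as an engineer would, in place of code of your own. Each camera call takes 0.05 s, during which the arm holds its last target. There are 200 camera calls.

### The job

Set the blue carrier down squarely over the posts of the ejector stand so that the posts push the filter cells up out of their wells, then move every filter cell into the grey tray, each lying flat in a recess of its own. Once all are in, slide the loaded tray by its orange tab into the slot of the filter changer until it is fully home. Finish with the empty carrier off the posts, standing flat on the bench again, and leave the other things on the bench where they are.

Things in the scene. Friction and masses are not known exactly. Their poses are not given: they have to be found in the camera images.
- stand: Ejector stand, fixed: aluminium base 52 (x) x 172 (y) x 12 mm high, origin at the centre of its underside. Four upright steel posts, 14 mm in diameter with rounded tips, stand 17 mm above the base top (tips 29 mm above the bench) at y = -68, -26, +26, +68 mm, x = 0; they match the carrier's ejector holes, either way round.
- carrier: Blue carrier, loose, 0.3 kg: block 52 (x) x 172 (y) x 22 mm high, origin at the centre of its underside. Round wells, 33.5 mm wide, 18 mm deep, at y = -68, -26, +26, +68 mm, x = 0, where cells lie flush and cannot be gripped; their 4 mm floors have 20 mm through holes. Flat on the stand's base, with the posts through the holes, each cell is pushed up to stand 13 mm out of its well.
- carrier_handle (a point): Grip point on the carrier's black upright handle, on its centre, 46 mm above the carrier's underside; axes as the carrier's. The handle is 26 mm along x, 10 mm thick along y (grip it across this) and reaches from the block's top, 22 mm, to 63 mm above the carrier's underside.
- tray: Grey loading tray, loose, 0.25 kg: 44 (x) x 164 (y) mm, floor 3 mm thick, rim and dividers 7.5 mm high in all, origin at the centre of its underside. Four square recesses, 36 mm, in a row at y = -60, -20, +20, +60 mm, x = 0, for one cell each. It slides on the bench, its +x side first; the orange tab is on its -x side.
- tray_tab (a point): Grip point on the tray's orange upright tab, 30 mm above the bench, 58 mm from the tray's origin along its -x; axes as the tray's. The tab is 24 mm along x, 10 mm thick along y (grip it across this), top 42 mm above the bench, on a low neck.
- changer: Filter changer, fixed: white and grey housing 60 x 198 x 56 mm, slot in its front (-x) face, 170 mm wide, 28 mm high; the bench is the slot's floor. Cheeks 18 mm long in front of it funnel from about 182 mm. Origin: on the bench, where the tray's origin lies when the tray is home (x and y axes alike): against the stop at x = +24 mm, tray front level with the face at x = -22 mm, tab outside.
- filter_a: Filter cell: black ring mount with green glass, a disc 30 mm in diameter and 18 mm high, alike on both sides, 30 g, origin at the disc's centre, z along its axis. Starts in one of the carrier's wells; may be absent.
- filter_b: Filter cell: black ring mount with blue glass, a disc 30 mm in diameter and 18 mm high, alike on both sides, 30 g, origin at the disc's centre, z along its axis. Starts in one of the carrier's wells; may be absent.
- filter_c: Filter cell: black ring mount with amber glass, a disc 30 mm in diameter and 18 mm high, alike on both sides, 30 g, origin at the disc's centre, z along its axis. Starts in one of the carrier's wells; may be absent.
- filter_d: Filter cell: black ring mount with red glass, a disc 30 mm in diameter and 18 mm high, alike on both sides, 30 g, origin at the disc's centre, z along its axis. Starts in one of the carrier's wells; may be absent.
- dust_cap: Bystander, loose, to be left alone: black round dust cap, 34 mm across, 11 mm high.
- cover_box: Bystander, loose, to be left alone: small square white cover-glass box, 33x33x19 mm.
- oil_bottle: Bystander, loose, to be left alone: small white bottle with red cap, 24 mm across, 54 mm high.
- can: Bystander, loose, to be left alone: clear canister with a black screw lid, 45 mm across, 64 mm high.

How it is judged (in metres and radians):
On the way, in this order (a step that is already met when the one before it is completed fails the run):
1. the carrier lies flat on the ejector stand, its posts through the ejector holes (horizontal distance between carrier and stand below 0.008 m and z of carrier in the frame of stand between 0.009 and 0.015 m and angle between carrier's own z axis and vertical below 0.06 rad and linear speed of carrier below 0.02 m/s), for 0.3 s.
2. every filter cell lies flat in a recess of the tray, the tray still outside the changer (x of filter_a in the frame of tray between -0.006 and 0.006 m and y of filter_a in the frame of tray between -0.08 and 0.08 m and z of filter_a in the frame of tray between 0.008 and 0.015 m and (angle between filter_a's own z axis and vertical below 0.15 rad or angle between filter_a's own z axis and vertical above 2.99 rad) and x of filter_b in the frame of tray between -0.006 and 0.006 m and y of filter_b in the frame of tray between -0.08 and 0.08 m and z of filter_b in the frame of tray between 0.008 and 0.015 m and (angle between filter_b's own z axis and vertical below 0.15 rad or angle between filter_b's own z axis and vertical above 2.99 rad) and x of filter_c in the frame of tray between -0.006 and 0.006 m and y of filter_c in the frame of tray between -0.08 and 0.08 m and z of filter_c in the frame of tray between 0.008 and 0.015 m and (angle between filter_c's own z axis and vertical below 0.15 rad or angle between filter_c's own z axis and vertical above 2.99 rad) and x of filter_d in the frame of tray between -0.006 and 0.006 m and y of filter_d in the frame of tray between -0.08 and 0.08 m and z of filter_d in the frame of tray between 0.008 and 0.015 m and (angle between filter_d's own z axis and vertical below 0.15 rad or angle between filter_d's own z axis and vertical above 2.99 rad) and x of tray in the frame of changer below -0.02 m), for 0.2 s.
3. the loaded tray is fully home in the changer's slot (x of tray in the frame of changer between -0.005 and 0.005 m and y of tray in the frame of changer between -0.006 and 0.006 m and angle between the x axis of tray and the x axis of changer, either way round below 0.06 rad and x of filter_a in the frame of tray between -0.006 and 0.006 m and y of filter_a in the frame of tray between -0.08 and 0.08 m and z of filter_a in the frame of tray between 0.008 and 0.015 m and (angle between filter_a's own z axis and vertical below 0.15 rad or angle between filter_a's own z axis and vertical above 2.99 rad) and x of filter_b in the frame of tray between -0.006 and 0.006 m and y of filter_b in the frame of tray between -0.08 and 0.08 m and z of filter_b in the frame of tray between 0.008 and 0.015 m and (angle between filter_b's own z axis and vertical below 0.15 rad or angle between filter_b's own z axis and vertical above 2.99 rad) and x of filter_c in the frame of tray between -0.006 and 0.006 m and y of filter_c in the frame of tray between -0.08 and 0.08 m and z of filter_c in the frame of tray between 0.008 and 0.015 m and (angle between filter_c's own z axis and vertical below 0.15 rad or angle between filter_c's own z axis and vertical above 2.99 rad) and x of filter_d in the frame of tray between -0.006 and 0.006 m and y of filter_d in the frame of tray between -0.08 and 0.08 m and z of filter_d in the frame of tray between 0.008 and 0.015 m and (angle between filter_d's own z axis and vertical below 0.15 rad or angle between filter_d's own z axis and vertical above 2.99 rad)), for 0.2 s.
At the end, for the whole second after the job is handed in: The tray is fully home in the changer (within 5 mm in depth, 6 mm sideways, 0.06 rad), every filter cell present lies flat in a recess of the tray, and the carrier stands upright on the bench itself (within 6 mm in height), off the stand and at rest (all of step 3 and height (world z) of carrier between -0.006 and 0.006 m and angle between carrier's own z axis and vertical below 0.06 rad and linear speed of each of carrier, tray below 0.02 m/s); the robot touches nothing.
It fails at once if a bystander on the bench is moved more than 3 cm (distance of any of dust_cap, cover_box, oil_bottle, can from where it was at the start of the episode above 0.03 m).
Of filter_a, filter_b, filter_c, filter_d only 2 to 4 are there at a start; the rules pass over those that are not, and their reading is None.
At some moment in a run one of tray may be knocked a few centimetres aside while the robot is not near it.
Once in a run the grip may slacken for a moment while it holds something.
It also fails if it takes over 210 s, if anything falls off the work surface, if the arm or the gripper's body presses on something with over 40 N, if the wrist force passes 120 N, or if a joint passes its speed limit or range.

## Working session

There is one attempt and no reset: what is moved stays moved. The work goes in short steps, Python scripts to look and compute and a tool call to move; the robot and the scene stay as the last step left them, time stands still between calls to the robot, and variables do not carry over. Pictures are saved under pics/ and viewed, at most 14 in all, crops included, and the job is handed in when it is done.

Besides the shell and the picture viewer there is one more tool, called after "Emit:" as a command line: name --argument value ..., lists and objects as JSON in quotes. servo_tool: Moves the arm, as the interface text tells. Shifts and turns lie within -1 to 1; 1 stands for 0.2 m of shift or 360 degrees of turn. Its arguments: {"type":"object","properties":{"rotation":{"type":"array","items":{"type":"array","items":{"type":"number","minimum":-1,"maximum":1}}},"slide":{"type":"array","items":{"type":"array","items":{"type":"number","minimum":-1,"maximum":1}}},"grip":{"type":"array","items":{"type":"number"}}},"required":["rotation","slide","grip"]}

```bash
mkdir -p pics && cat > h.py <<'E'
import numpy as np, cv2
from bench import read_state, get_image, job_done
from scipy.spatial.transform import Rotation as R
def grab(n):
    s=read_state(); d=get_image(n); d['state']=s; return d
def toworld(d,uv,z=None):
    """pixels -> world; by depth, or at plane height z"""
    K=d['camera_matrix']; uv=np.atleast_2d(uv).astype(float)
    ray=np.c_[(uv-K[[0,1],[2,2]])/K[[0,1],[0,1]],np.ones(len(uv))]
    if 'rvec' in d:
        A=cv2.Rodrigues(np.array(d['rvec'],float))[0].T; o=-A@np.array(d['tvec'],float).ravel()
    else:
        s=d['state']; T=np.array(d['hand_eye']); W=R.from_quat(s['ee_rot']).as_matrix()
        A=W@T[:3,:3]; o=W@T[:3,3]+np.array(s['position'])
    r=ray@A.T
    if z is None: k=np.array([d['depth'][int(round(v)),int(round(u))] for u,v in uv])
    else: k=(z-o[2])/r[:,2]
    return o+r*k[:,None]
def save(d,name,crop=None,f=1):
    im=d['image'][...,::-1]
    if crop: u0,v0,u1,v1=crop; im=im[v0:v1,u0:u1]
    cv2.imwrite('pics/'+name,cv2.resize(im,None,fx=f,fy=f,interpolation=cv2.INTER_CUBIC))
E
python3 - <<'E'
from h import *
import pickle
for n in('top','side'):
    d=grab(n); save(d,n+'0.png'); pickle.dump(d,open(n+'0.pkl','wb'))
    print(n,d['camera_matrix'].tolist(),d['rvec'],d['tvec'])
print(read_state())
E
```

```text
top [[419.4367160450553, 0.0, 279.1718418959265], [0.0, 419.4367160450553, 209.82817386669342], [0.0, 0.0, 1.0]] [ 2.17354954 -2.13656734  0.14614387] [ -36.50089315  524.10185279 1238.97261466]
side [[404.89839597163297, 0.0, 282.8781438377502], [0.0, 404.89839597163297, 216.85550691378955], [0.0, 0.0, 1.0]] [ 1.93738528 -0.37387726  0.23235253] [-475.48638088  108.79457191 1242.3110202 ]
{'clock': 0.1, 'joints': array([-8.86429696e-01,  3.85478295e-01,  6.78955114e-03, -4.70262546e-04,
       -1.19400936e+00, -2.58618758e-01]), 'joint_vel': array([-0.001593  , -0.00222015,  0.00195759, -0.0012401 , -0.0002823 ,
       -0.00024025]), 'joint_efforts': array([-4.03412787e-04, -3.93319094e+01,  1.88929850e+01,  4.19804201e+00,
       -2.57424879e-03,  2.58399403e-06]), 'position': array([ 257.94925237, -568.71869383,  230.33715911]), 'ee_rot': array([-2.11184969e-01,  9.77445629e-01,  9.46410791e-04, -2.37201425e-04]), 'contact_force': array([-0.08160894, -0.2485836 , -0.23336283]), 'wrist_torque': array([-0.00041434, -0.01274587,  0.02039838]), 'grasp_force': 0.0, 'gripper_width': 85.61002796210258}
```

View pics/top0.png

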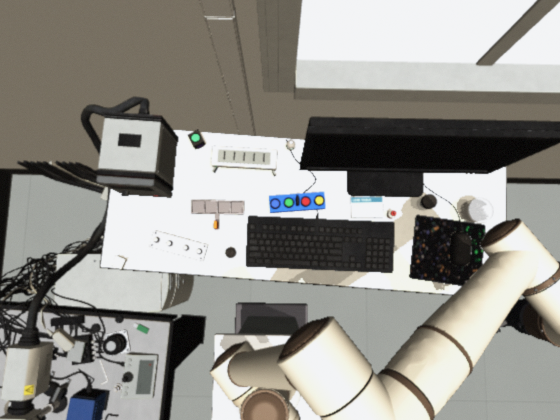

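View pics/side0.png

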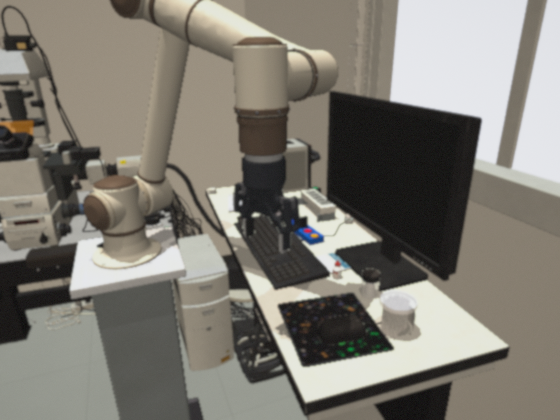

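The top view shows the changer at about (244,158), the tray at (218,207) with its tab at (216,224), the stand at (180,245), and the carrier at (297,202) with four cells (blue, green, red, amber). I'll crop in closer.

```bash
python3 - <<'E'
from h import *
import pickle
d=pickle.load(open('top0.pkl','rb'))
save(d,'crop0.png',(140,130,340,270),4)
for n,uv in dict(changer=(244,158),tray=(218,207),stand=(180,245),car=(297,202),can=(480,210),bot=(393,213),cap=(231,253),cap2=(428,200)).items(): print(n,toworld(d,uv).round(),toworld(d,uv,20).round())
E
```

```text
changer [[677.  82.  60.]] [[688.  85.  20.]]
tray [[535. 163.   0.]] [[532. 161.  20.]]
stand [[414. 274.  10.]] [[414. 272.  20.]]
car [[545. -80.  62.]] [[552. -82.  20.]]
can [[ 528. -616.   82.]] [[ 537. -646.   20.]]
bot [[ 520. -370.   46.]] [[ 523. -377.   20.]]
cap [[392. 117.  10.]] [[392. 116.  20.]]
cap2 [[ 558. -470.   65.]] [[ 565. -486.   20.]]
```

View pics/crop0.png

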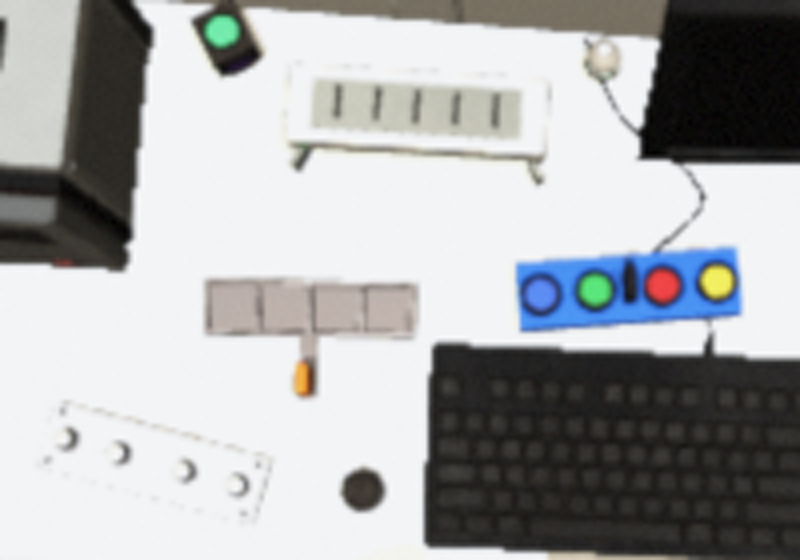

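```bash
python3 - <<'E'
from h import *
import pickle
d=pickle.load(open('top0.pkl','rb'))
c=lambda U:(np.array(U,float)+.5)/4-.5+[140,130]
P=lambda U,z:toworld(d,c(U),z)
def show(n,p,a,b):
    v=p[a]-p[b]; print(n,p.mean(0).round(1),'len',np.linalg.norm(v).round(1),'yaw of y',np.degrees(np.arctan2(-v[0],v[1])).round(2))
show('wells',P([(541,294),(595,290),(662,286),(717,281)],22),0,3)
show('corners',P([(517,263),(521,331),(736,248),(741,314)],22),0,2)
show('posts',P([(65,438),(119,452),(184,470),(238,485)],29),0,3)
show('tray',P([(207,280),(207,333),(417,285),(415,338)],7.5),0,2)
show('tab',P([(303,363)],42),0,0)
show('changer',P([(288,64),(287,142),(551,78),(545,157)],56),0,2)
J=[258,-569,231]
for n in('position','ee_rot'): print(read_state()[n])
d=grab('wrist'); print(d['hand_eye'],d['camera_matrix'])
E
```

```text
wells [552.9 -81.4  22. ] len 135.8 yaw of y 5.28
corners [552.  -81.4  22. ] len 169.3 yaw of y 4.98
posts [413.4 277.   29. ] len 135.9 yaw of y -14.08
tray [534.2 163.9   7.5] len 163.2 yaw of y -0.37
tab [488.3 163.7  42. ] len 0.0 yaw of y -0.0
changer [681.1  81.8  56. ] len 200.4 yaw of y -2.09
[ 257.94925237 -568.71869383  230.33715911]
[-2.11184969e-01  9.77445629e-01  9.46410791e-04 -2.37201425e-04]
[[-9.34369640e-04 -9.53658458e-01 -3.00889801e-01  7.79350187e+01]
 [ 9.99999311e-01 -1.10467282e-03  3.95864462e-04 -4.10041088e-01]
 [-7.09904277e-04 -3.00889224e-01  9.53658834e-01 -1.41713875e+02]
 [ 0.00000000e+00  0.00000000e+00  0.00000000e+00  1.00000000e+00]] [[289.15522987   0.         280.26910185]
 [  0.         289.15522987 212.30743708]
 [  0.           0.           1.        ]]
```

Emit:
servo_tool --rotation '[[0,0,-0.027],[0,0,-0.053],[0,0,-0.053],[0,0,-0.053],[0,0,-0.053]]' --slide '[[0.2,0.28,0],[0.4,0.56,0],[0.6,0.84,0],[0.71,1,0],[0.71,1,0]]' --grip '[1,1,1,1,1]'

```text
clock: 0.78
position: [402.0, -366.3, 231.3]
ee_rot: [-0.049, 0.999, 0.0, 0.0]
contact_force: [-1.1, 0.0, 0.1]
gripper_width: 85.3
grasp_force: 0.0
```

```bash
python3 - <<'E'
from h import *
import pickle
d=pickle.load(open('top0.pkl','rb'))
v,u=np.mgrid[0:420,0:560]; p=toworld(d,np.c_[u.ravel(),v.ravel()])
for (a,b) in((-200,-100),(-100,-60),(-60,0),(0,50),(150,250),(250,350),(350,450)):
  for (e,f) in ((300,420),(420,500),(500,560),(560,620),(620,680),(680,760)):
    m=(p[:,1]>a)&(p[:,1]<b)&(p[:,0]>e)&(p[:,0]<f)&(d['depth'].ravel()>0); print((a,b),(e,f),p[m,2].max().round() if m.any() else None,end=' ')
  print()
E
```

```text
(-200, -100) (300, 420) 37.0 (-200, -100) (420, 500) 43.0 (-200, -100) (500, 560) 34.0 (-200, -100) (560, 620) 29.0 (-200, -100) (620, 680) 460.0 (-200, -100) (680, 760) 1.0 
(-100, -60) (300, 420) 35.0 (-100, -60) (420, 500) 42.0 (-100, -60) (500, 560) 65.0 (-100, -60) (560, 620) 66.0 (-100, -60) (620, 680) 459.0 (-100, -60) (680, 760) 47.0 
(-60, 0) (300, 420) 35.0 (-60, 0) (420, 500) 40.0 (-60, 0) (500, 560) 36.0 (-60, 0) (560, 620) 28.0 (-60, 0) (620, 680) 61.0 (-60, 0) (680, 760) 65.0 
(0, 50) (300, 420) 33.0 (0, 50) (420, 500) 41.0 (0, 50) (500, 560) 37.0 (0, 50) (560, 620) 26.0 (0, 50) (620, 680) 63.0 (0, 50) (680, 760) 64.0 
(150, 250) (300, 420) 33.0 (150, 250) (420, 500) 48.0 (150, 250) (500, 560) 14.0 (150, 250) (560, 620) 9.0 (150, 250) (620, 680) 62.0 (150, 250) (680, 760) 64.0 
(250, 350) (300, 420) 31.0 (250, 350) (420, 500) 35.0 (250, 350) (500, 560) 188.0 (250, 350) (560, 620) 209.0 (250, 350) (620, 680) 211.0 (250, 350) (680, 760) 212.0 
(350, 450) (300, 420) 24.0 (350, 450) (420, 500) 24.0 (350, 450) (500, 560) 114.0 (350, 450) (560, 620) 209.0 (350, 450) (620, 680) 213.0 (350, 450) (680, 760) 213.0
```

Emit:
servo_tool --rotation '[[0,0,0],[0,0,0],[0,0,0],[0,0,0],[0,0,0]]' --slide '[[0.15,0.3,0],[0.3,0.55,0],[0.4,0.8,-0.1],[0.5,1,-0.1],[0.5,1,-0.1]]' --grip '[1,1,1,1,1]'

```text
clock: 1.4
position: [501.0, -167.7, 210.9]
ee_rot: [-0.048, 0.999, 0.0, -0.0]
contact_force: [-0.2, -0.3, -0.1]
gripper_width: 85.5
grasp_force: 0.0
```

Emit:
servo_tool --rotation '[[0,0,0],[0,0,0],[0,0,0],[0,0,0]]' --slide '[[0.15,0.3,-0.1],[0.15,0.43,-0.3],[0.15,0.43,-0.3],[0.15,0.43,-0.3]]' --grip '[1,1,1,1]'

```text
clock: 1.9
position: [530.5, -84.4, 151.8]
ee_rot: [-0.046, 0.999, -0.0, 0.0]
contact_force: [0.7, 0.1, 0.6]
gripper_width: 85.5
grasp_force: 0.0
```

```bash
python3 - <<'E'
from h import *
import pickle
d=grab('wrist'); pickle.dump(d,open('w1.pkl','wb')); save(d,'w1.png'); print(d['state']['position'])
E
```

```text
[530.50387639 -84.38306891 151.84954014]
```

View pics/w1.png

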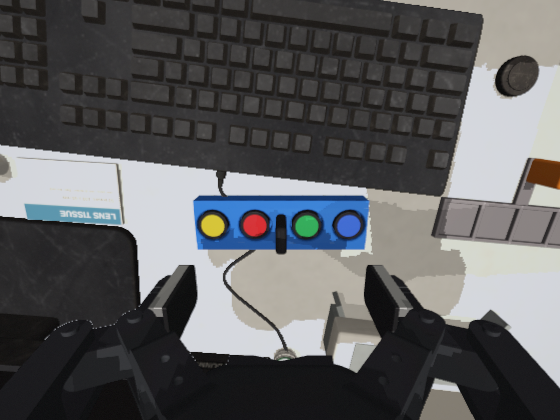

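```bash
cat >> h.py <<'E'
def line(n,p,a=0,b=-1):
    v=p[a]-p[b]; print(n,p.mean(0).round(1),'len',np.linalg.norm(v).round(1),'yaw',np.degrees(np.arctan2(-v[0],v[1])).round(2))
E
python3 - <<'E'
from h import *
import pickle
d=pickle.load(open('w1.pkl','rb')); im=d['image']
g=cv2.cvtColor(im,cv2.COLOR_RGB2HSV)
m=((g[...,1]>100)&(g[...,2]>70)).astype(np.uint8); 
m[:190]=0;m[260:]=0;m[:,:180]=0;m[:,380:]=0
pts=[]
for nm,(lo,hi) in dict(blue=(108,116),green=(50,75),red=(0,8),yel=(22,32)).items():
    seed={'blue':(348,226),'green':(306,226),'red':(255,226),'yel':(213,225)}[nm]
    h0=g[seed[1],seed[0]]; w=np.zeros_like(m); u,v=seed; w[v-18:v+18,u-18:u+18]=1
    k=(np.abs(im.astype(int)-im[v,u]).sum(2)<90)&(w>0)
    n,l,s,c=cv2.connectedComponentsWithStats(k.astype(np.uint8)); c=c[l[v,u]]; pts.append(c); print(nm,c.round(1),s[l[v,u]])
line('wells',toworld(d,pts,22)); print(toworld(d,[(281,219),(281,247)],63))
print(toworld(d,pts).round(1))
line('trayedge',toworld(d,[(555,203),(441,198)],7.5)) 
E
```

```text
blue [348.2 225.4] [337 215  23  22 382]
green [306.4 225.6] [296 215  22  22 386]
red [254.2 224.9] [243 214  23  22 389]
yel [212.4 225.2] [202 215  22  21 372]
wells [552.  -83.1  22. ] len 135.7 yaw 5.12
[[531.40936209 -84.36214776  63.        ]
 [557.00666737 -82.00474068  63.        ]]
[[ 546.   -15.4   21.9]
 [ 550.3  -56.9   21.1]
 [ 554.  -109.1   21.7]
 [ 558.1 -150.6   22.1]]
trayedge [510.1 137.1   7.5] len 118.0 yaw 2.65
```

Emit:
servo_tool --rotation '[[0,0,0],[0,0,0],[0,0,0],[0,0,0],[0,0,0]]' --slide '[[0.108,0.003,0],[0.108,0.003,-0.2],[0.108,0.003,-0.4],[0.108,0.003,-0.55],[0.108,0.003,-0.55]]' --grip '[1,1,1,1,1]'

```text
clock: 2.58
position: [550.8, -84.0, 40.4]
ee_rot: [-0.045, 0.999, -0.0, -0.002]
contact_force: [0.3, 0.1, 0.2]
gripper_width: 85.4
grasp_force: 0.0
```

Emit:
servo_tool --rotation '[[0,0,0],[0,0,0],[0,0,0],[0,0,0],[0,0,0],[0,0,0],[0,0,0],[0,0,0]]' --slide '[[0,0,-0.06],[0,0,-0.06],[0,0,-0.06],[0,0,-0.06],[0,0,-0.06],[0,0,-0.06],[0,0,-0.06],[0,0,-0.06]]' --grip '[1,1,-1,-1,-1,-1,-1,-1]'

```text
clock: 3.58
position: [551.9, -82.4, 29.5]
ee_rot: [-0.046, 0.999, 0.0, 0.0]
contact_force: [-1.2, 1.4, 2.1]
gripper_width: 9.2
grasp_force: 59.3
```

Emit:
servo_tool --rotation '[[0,0,0],[0,0,0],[0,0,0],[0,0,0],[0,0,0],[0,0,0]]' --slide '[[0,0,0.05],[0,0,0.1],[0,0,0.3],[0,0,0.55],[0,0,0.55],[0,0,0.55]]' --grip '[-1,-1,-1,-1,-1,-1]'

```text
clock: 4.32
position: [550.5, -82.5, 138.7]
ee_rot: [-0.046, 0.999, 0.0, -0.001]
contact_force: [0.9, -0.1, -4.5]
gripper_width: 9.1
grasp_force: 59.0
```

```bash
python3 - <<'E'
from h import *
import pickle
d=pickle.load(open('top0.pkl','rb'))
v,u=np.mgrid[0:420,0:560]; p=toworld(d,np.c_[u.ravel(),v.ravel()])
m=(p[:,1]>180)&(p[:,1]<400)&(p[:,0]>380)&(p[:,2]>70)&(p[:,0]<700)
q=p[m]
for a in range(180,400,20):
    r=q[(q[:,1]>a)&(q[:,1]<a+20)]
    if len(r): i=r[:,0].argsort()[:3]; print(a,len(r),r[i].round().tolist())
E
```

```text
280 160 [[639.0, 300.0, 181.0], [639.0, 300.0, 74.0], [641.0, 300.0, 162.0]]
300 881 [[561.0, 310.0, 108.0], [561.0, 312.0, 90.0], [561.0, 311.0, 184.0]]
320 436 [[560.0, 323.0, 188.0], [560.0, 328.0, 172.0], [560.0, 330.0, 156.0]]
340 430 [[561.0, 341.0, 181.0], [561.0, 340.0, 150.0], [561.0, 349.0, 149.0]]
360 435 [[562.0, 362.0, 160.0], [562.0, 361.0, 187.0], [562.0, 361.0, 172.0]]
380 425 [[564.0, 397.0, 162.0], [564.0, 385.0, 148.0], [564.0, 385.0, 133.0]]
```

Emit:
servo_tool --rotation '[[0,0,0],[0,0,-0.01],[0,0,-0.02],[0,0,-0.03],[0,0,-0.03]]' --slide '[[-0.1,0.15,0.1],[-0.2,0.4,0.2],[-0.3,0.65,0.3],[-0.36,0.9,0.3],[-0.4,1,0.3]]' --grip '[-1,-1,-1,-1,-1]'

```text
clock: 4.95
position: [470.0, 119.2, 197.7]
ee_rot: [0.047, 0.999, -0.001, -0.002]
contact_force: [0.3, 0.2, -4.5]
gripper_width: 9.4
grasp_force: 59.7
```

Emit:
servo_tool --rotation '[[0,0,-0.01],[0,0,-0.02],[0,0,-0.0235],[0,0,-0.0235],[0,0,-0.0235],[0,0,-0.0235]]' --slide '[[-0.02,0.2,0],[-0.05,0.45,0],[-0.08,0.66,0],[-0.08,0.66,0],[-0.08,0.66,0],[-0.08,0.66,0]]' --grip '[-1,-1,-1,-1,-1,-1]'

```text
clock: 5.7
position: [455.4, 248.2, 198.5]
ee_rot: [0.122, 0.993, -0.001, -0.001]
contact_force: [0.9, 0.0, -4.1]
gripper_width: 9.1
grasp_force: 59.9
```

```bash
python3 - <<'E'
from h import *
import pickle
d=grab('wrist'); pickle.dump(d,open('w2.pkl','wb')); save(d,'w2.png'); print(d['state']['position'],d['state']['ee_rot'])
E
```

```text
[455.42733763 248.18837795 198.49274968] [ 1.21994149e-01  9.92530236e-01 -8.09256485e-04 -7.09955883e-04]
```

View pics/w2.png

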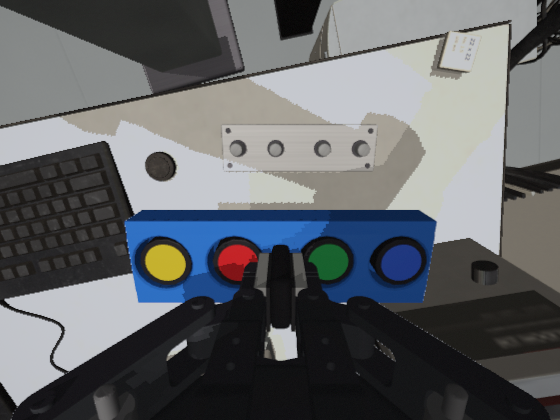

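```bash
python3 - <<'E'
from h import *
import pickle
d=pickle.load(open('w2.pkl','rb')); save(d,'w2c.png',(215,115,385,180),4.7)
line('base',toworld(d,[(376,124),(377,171),(222,125),(222,171)],12),0,2)
line('posts tip',toworld(d,[(361.5,149),(323,149),(276,149),(237,149)],27))
E
```

```text
base [412.8 279.4  12. ] len 167.3 yaw -13.71
posts tip [412.1 278.8  27. ] len 132.3 yaw -14.06
```

View pics/w2c.png

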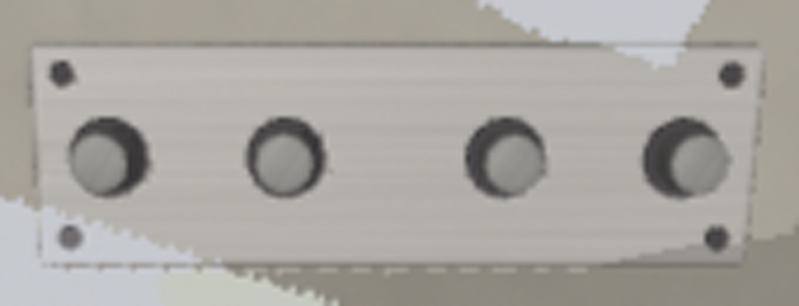

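```bash
python3 - <<'E'
from h import *
import pickle
d=pickle.load(open('w2.pkl','rb')); c=lambda U:(np.array(U)+.5)/4.7-.5+[215,115]
line('tips',toworld(d,c([(700,164),(515,162),(285,162),(100,164)]),28))
line('rings',toworld(d,c([(682,158),(505,157),(286,157),(109,158)]),12))
line('corn',toworld(d,c([(763,45),(742,264),(30,45),(40,264)]),12),0,2)
# held carrier: cells
line('cells',toworld(d,[(400,261),(328,261),(237,261),(165,261)],191))
dd=toworld(d,[(400,261),(328,261),(165,261),(290,225),(215,225),(430,225)]);print(dd.round(1))
print(toworld(d,c([(200,100),(600,100),(400,220)])).round(1))
E
```

```text
tips [412.3 279.   28. ] len 135.3 yaw -14.06
rings [412.5 278.9  12. ] len 135.6 yaw -14.06
corn [412.3 278.5  12. ] len 169.4 yaw -14.07
cells [454.2 248.9 191. ] len 134.3 yaw -14.02
[[471.2 314.3 189.8]
 [461.  274.1 190.1]
 [438.1 183.5 190.7]
 [434.5 258.1 189.7]
 [424.4 217.8 189.7]
 [453.4 333.3 189.5]]
[[388.5 237.5  11.1]
 [411.4 328.5  10.7]
 [427.1 276.7  11.7]]
```

```bash
cat >> h.py <<'E'
def blobs(d,seeds,z,tol=90,r=45):
    im=d['image'].astype(int); out=[]
    for u,v in seeds:
        k=np.zeros(im.shape[:2],np.uint8); k[v-r:v+r,u-r:u+r]=(np.abs(im-im[v,u]).sum(2)<tol)[v-r:v+r,u-r:u+r]
        n,l,s,c=cv2.connectedComponentsWithStats(k); s=s[l[v,u]]; out.append((s[0]+s[2]/2-.5,s[1]+s[3]/2-.5)); print(s)
    p=toworld(d,out,z); line('blobs',p); return p
E
python3 - <<'E'
from h import *
import pickle
d=pickle.load(open('w2.pkl','rb'))
blobs(d,[(400,261),(325,270),(228,265),(165,261)],190.5)
# hole/edges of carrier top face: outline of blue
g=cv2.cvtColor(d['image'],cv2.COLOR_RGB2HSV)
m=((g[...,0]>100)&(g[...,0]<118)&(g[...,1]>140)&(g[...,2]>60)).astype(np.uint8)
for v in (222,226,240,260,290,299): x=np.where(m[v,100:460])[0]+100; print(v,x.min(),x.max())
for u in (190,300,380): y=np.where(m[200:310,u])[0]+200; print(u,y.min(),y.max(),[int(d['image'][k,u,2]) for k in range(206,226,2)])
E
```

```text
[ 381  245   41   36 1151]
[ 305  243   44   46 1150]
[217 244  41  37 529]
[ 146  245   39   36 1105]
blobs [455.8 248.4 190.5] len 135.5 yaw -14.02
222 124 435
226 126 434
240 128 432
260 130 430
290 136 424
299 138 422
190 210 298 [206, 206, 91, 92, 91, 92, 92, 108, 196, 196]
300 210 252 [127, 126, 87, 92, 92, 92, 88, 97, 196, 196]
380 210 302 [129, 127, 70, 71, 72, 71, 71, 77, 118, 118]
```

```bash
python3 - <<'E'
from h import *
import pickle
d=pickle.load(open('w2.pkl','rb'))
for z in (190,191): line('c',toworld(d,[(434.7,220.5),(422,302),(124.8,220.5),(137.7,302)],z),0,2)
E
```

```text
c [455.7 246.9 190. ] len 170.3 yaw -14.04
c [455.2 247.  191. ] len 169.2 yaw -14.04
```

Emit:
servo_tool --rotation '[[0,0,0],[0,0,0],[0,0,0],[0,0,0],[0,0,0],[0,0,0],[0,0,0]]' --slide '[[-0.1,0.1,-0.1],[-0.2155,0.1575,-0.25],[-0.2155,0.1575,-0.45],[-0.2155,0.1575,-0.6],[-0.2155,0.1575,-0.63],[-0.2155,0.1575,-0.63],[-0.2155,0.1575,-0.63]]' --grip '[-1,-1,-1,-1,-1,-1,-1]'

```text
clock: 6.62
position: [413.6, 281.7, 74.8]
ee_rot: [0.121, 0.993, 0.001, 0.001]
contact_force: [0.6, 0.7, -4.3]
gripper_width: 9.1
grasp_force: 59.9
```

Emit:
servo_tool --rotation '[[0,0,0],[0,0,0]]' --slide '[[0,0,0],[0,0,0]]' --grip '[-1,-1]'

```text
clock: 6.88
position: [412.9, 281.2, 74.0]
ee_rot: [0.121, 0.993, 0.001, 0.0]
contact_force: [-0.5, -0.2, -4.7]
gripper_width: 8.6
grasp_force: 59.9
```

```bash
python3 - <<'E'
from h import *
for i in range(4):
    d=grab('wrist'); print(d['state']['position'].round(1))
import pickle; pickle.dump(d,open('w3.pkl','wb'))
save(d,'w3.png',(100,60,460,330),2.2)
E
```

```text
[412.9 281.2  74. ]
[412.8 281.1  73.8]
[412.8 281.1  73.6]
[412.7 281.   73.5]
```

View pics/w3.png

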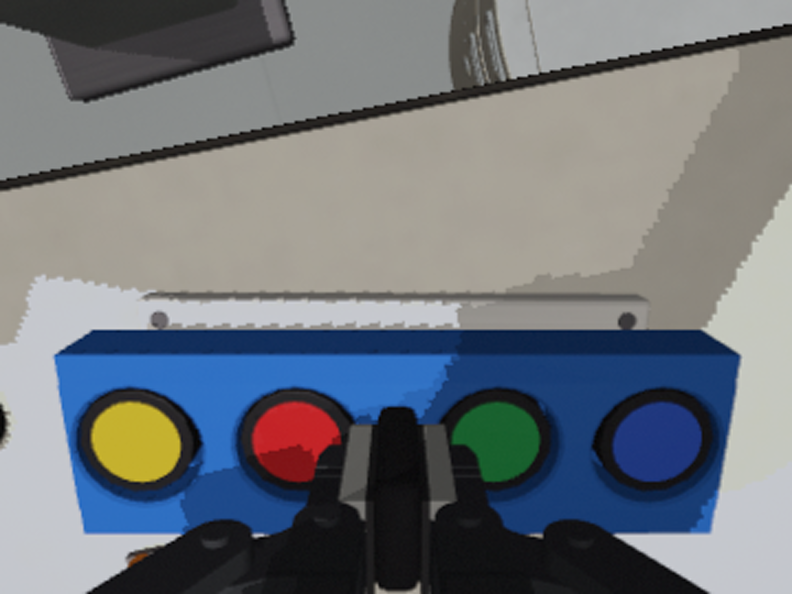

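```bash
python3 - <<'E'
from h import *
import pickle
d=pickle.load(open('w3.pkl','rb')); c=lambda U:(np.array(U)+.5)/2.2-.5+[100,60]
a=toworld(d,c([(645,301),(148,301)]),12); line('basefront',a)
z=73.5-29.5
b=toworld(d,c([(702,331),(90,331)]),z);line('carbot',b)
e=toworld(d,c([(740,354),(55,354)]),z+22);line('cartop',e)
print(toworld(d,c([(100,370),(600,370)])).round(1))
t=np.radians(-14.05); X=np.array([np.cos(t),np.sin(t)]);Y=np.array([-np.sin(t),np.cos(t)])
for q in (b,e): w=(a.mean(0)-q.mean(0))[:2]; print('need along X',w@X,'Y',w@Y)
E
```

```text
basefront [387.8 286.1  12. ] len 163.7 yaw -14.0
carbot [388.2 285.9  44. ] len 172.3 yaw -14.0
cartop [387.6 286.5  66. ] len 170.0 yaw -14.01
[[373.8 212.9  65.4]
 [404.  334.6  65.9]]
need along X -0.5023100420049167 Y 0.11867954995937252
need along X 0.28563190364845503 Y -0.2837496404206969
```

Emit:
servo_tool --rotation '[[0,0,0],[0,0,0],[0,0,0],[0,0,0],[0,0,0],[0,0,0]]' --slide '[[0,-0.003,-0.04],[0,-0.003,-0.08],[0,-0.003,-0.11],[0,-0.003,-0.14],[0,-0.003,-0.15],[0,-0.003,-0.15]]' --grip '[-1,-1,-1,-1,-1,-1]'

```text
clock: 7.82
position: [411.6, 278.0, 44.4]
ee_rot: [0.121, 0.993, -0.003, -0.001]
contact_force: [-5.0, -6.9, 12.6]
gripper_width: 9.4
grasp_force: 78.3
```

Emit:
servo_tool --rotation '[[0,0,0],[0,0,0],[0,0,0]]' --slide '[[0,0,-0.006],[0,0,-0.01],[0,0,-0.01]]' --grip '[-1,-1,-1]'

```text
clock: 8.2
position: [411.4, 277.8, 43.7]
ee_rot: [0.121, 0.993, -0.003, -0.001]
contact_force: [-8.3, -9.0, 21.8]
gripper_width: 9.2
grasp_force: 61.5
```

```bash
python3 - <<'E'
from h import *
d=grab('wrist'); print(d['state']['position'].round(1),d['state']['contact_force'])
import pickle; pickle.dump(d,open('w4.pkl','wb'))
save(d,'w4.png',(100,120,460,330),2.2)
E
```

```text
[411.4 277.8  43.7] [-8.27775203 -9.04126599 21.78711885]
```

View pics/w4.png

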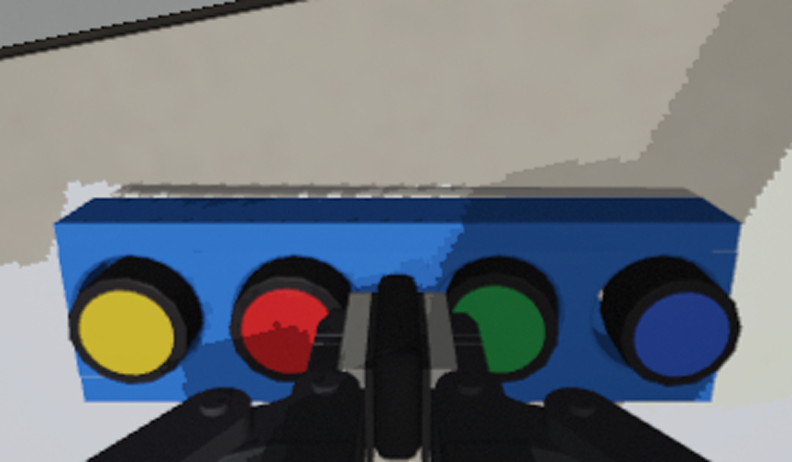

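Emit:
servo_tool --rotation '[[0,0,0],[0,0,0],[0,0,0],[0,0,0]]' --slide '[[0,0,0.008],[0,0,0.012],[0,0,0.012],[0,0,0.012]]' --grip '[-1,-1,-0.6,-0.6]'

```text
clock: 8.75
position: [412.3, 278.0, 45.9]
ee_rot: [0.121, 0.993, -0.002, -0.0]
contact_force: [-4.3, -9.5, 17.7]
gripper_width: 16.7
grasp_force: 10.2
```

Emit:
servo_tool --rotation '[[0,0,0],[0,0,0],[0,0,0],[0,0,0],[0,0,0],[0,0,0]]' --slide '[[0,0,0.06],[0,0,0.15],[0,0,0.35],[0,0,0.55],[0,0,0.55],[0,0,0.55]]' --grip '[-0.6,-0.6,-0.6,-0.6,-0.6,0]'

```text
clock: 9.5
position: [412.6, 280.5, 153.8]
ee_rot: [0.121, 0.993, 0.0, 0.0]
contact_force: [0.2, -0.4, -0.2]
gripper_width: 34.1
grasp_force: 0.0
```

```bash
python3 - <<'E'
from h import *
d=grab('wrist'); print(d['state']['position'].round(1),d['state']['contact_force'])
import pickle; pickle.dump(d,open('w5.pkl','wb'))
save(d,'w5.png')
E
```

```text
[412.6 280.5 153.8] [ 0.16786371 -0.35216112 -0.22674568]
```

View pics/w5.png

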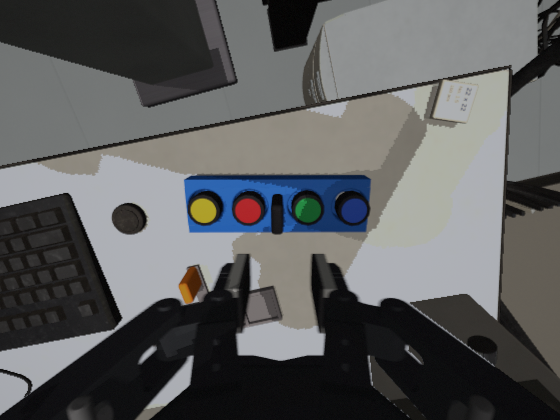

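```bash
python3 - <<'E'
from h import *
import pickle
d=pickle.load(open('w5.pkl','rb'))
p=toworld(d,[(190,187),(226,190),(330,187),(364,187),(190,229),(364,229),(330,226)]);print(p.round(1))
blobs(d,[(204,208),(248,211),(309,206),(355,208)][::-1],47,r=20)
print(toworld(d,[(204,208),(248,211),(309,206),(355,208),(120,240),(420,120)]).round(1))
for z in(34,36): line('c',toworld(d,[(369,181),(367,231),(185.5,181),(188,231)],z),0,2)
E
```

```text
[[373.7 202.8  31.4]
 [384.2 235.   33.5]
 [404.8 329.2  33.3]
 [412.6 359.8  32.7]
 [412.9 189.5  32.8]
 [454.1 353.4  32. ]
 [442.1 321.7  34.3]]
[341 198  26  25 518]
[290 189  35  37 717]
[235 198  26  25 512]
[191 199  25  24 477]
blobs [410. 278.  47.] len 135.3 yaw -13.82
[[ 3.930e+02  2.139e+02  4.600e+01]
 [ 4.054e+02  2.515e+02  4.570e+01]
 [ 4.141e+02  3.060e+02  4.590e+01]
 [ 4.260e+02  3.458e+02  4.580e+01]
 [ 4.159e+02  9.650e+01 -2.000e-01]
 [ 3.691e+02  4.309e+02 -1.000e-01]]
c [411.2 277.3  34. ] len 168.2 yaw -14.01
c [410.6 277.5  36. ] len 166.9 yaw -14.01
```

```bash
cat >> h.py <<'E'
def cloud(d):
    h,w=d['depth'].shape; v,u=np.mgrid[0:h,0:w]; p=toworld(d,np.c_[u.ravel(),v.ravel()]); p[d['depth'].ravel()<=0]=np.nan
    return p.reshape(h,w,3)
def discs(d,zlo,zhi,roi):
    """round tops by height band: (x,y,z,diam) in world roi=(x0,x1,y0,y1)"""
    p=cloud(d); x0,x1,y0,y1=roi
    k=((p[...,2]>zlo)&(p[...,2]<zhi)&(p[...,0]>x0)&(p[...,0]<x1)&(p[...,1]>y0)&(p[...,1]<y1)).astype(np.uint8)
    n,l,s,c=cv2.connectedComponentsWithStats(k); out=[]
    for i in range(1,n):
        if s[i,4]<60: continue
        q=p[l==i]; (x,y),r=cv2.minEnclosingCircle(q[:,:2].astype(np.float32))
        zz=np.median(q[:,2]); med=np.median(d['image'][l==i],axis=0)
        out.append((x,y,zz,2*r)); print(np.round([x,y,zz,2*r],1),'mean',q[:,:2].mean(0).round(1),'n',s[i,4],med)
    return out
E
python3 - <<'E'
from h import *
import pickle
d=pickle.load(open('w5.pkl','rb')); print(d['state']['joints'].round(3))
discs(d,43,50,(360,470,180,370))
c=np.array([411.9,278.3]);t=np.radians(-14.05)
for y in(-68,-26,26,68): print('nominal',y,(c+y*np.array([-np.sin(t),np.cos(t)])).round(1))
t=cloud(grab('top')) if 0 else None
E
```

```text
[ 0.923  0.247 -0.408 -0.    -0.915 -2.737]
[395.1 212.9  46.1  30. ] mean [394.7 213.2] n 819 [173. 158.  41.]
[404.7 251.6  46.1  29.8] mean [404.4 251.9] n 804 [172.5  38.   41. ]
[417.5 304.2  46.1  29.9] mean [416.9 304.3] n 819 [22. 83. 39.]
[427.8 344.6  46.1  30. ] mean [427.3 344.3] n 822 [ 27.   47.  108.5]
nominal -68 [395.4 212.3]
nominal -26 [405.6 253.1]
nominal 26 [418.2 303.5]
nominal 68 [428.4 344.3]
```

Emit:
servo_tool --rotation '[[0,0,0.028],[0,0,0.056],[0,0,0.084],[0,0,0.112],[0,0,0.14],[0,0,0.14]]' --slide '[[0,-0.1,0],[-0.04,-0.2,0],[-0.09,-0.33,0],[-0.09,-0.33,-0.1],[-0.09,-0.33,-0.2],[-0.09,-0.33,-0.2]]' --grip '[0.3,0.3,0.3,0.3,0.3,0.3]'

```text
clock: 10.3
position: [393.6, 213.1, 111.7]
ee_rot: [-0.312, 0.95, -0.001, -0.002]
contact_force: [-0.0, -1.0, -0.8]
gripper_width: 55.4
grasp_force: 0.0
```

Emit:
servo_tool --rotation '[[0,0,0.028],[0,0,0.056],[0,0,0.084],[0,0,0.11],[0,0,0.11],[0,0,0.11],[0,0,0.11]]' --slide '[[0,0,0],[0,0,0],[0,0,0],[0,0,0],[0,0,0],[0,0,0],[0,0,0]]' --grip '[0.3,0.3,0.3,0.3,0.3,0.3,0.3]'

```text
clock: 11.18
position: [394.7, 214.4, 113.8]
ee_rot: [-0.615, 0.788, -0.0, 0.0]
contact_force: [-0.4, -0.6, -0.1]
gripper_width: 55.4
grasp_force: 0.0
```

```bash
python3 - <<'E'
from h import *
import pickle
d=grab('wrist'); pickle.dump(d,open('w6.pkl','wb')); s=d['state'];print(s['position'].round(1),R.from_quat(s['ee_rot']).as_matrix()[:2,1],s['joints'].round(2),s['gripper_width'])
discs(d,42,50,(360,470,180,370))
E
```

```text
[394.7 214.4 113.8] [-0.97008557  0.24276322] [ 0.86  0.22 -0.57  0.   -0.78 -1.11] 55.40572963152287
[395.  212.4  46.2  29.8] mean [394.8 211.6] n 1116 [181. 129.  37.]
[404.7 251.3  46.2  30.3] mean [404.6 250.2] n 979 [129.  23.  26.]
[410.5 274.9  46.1  25.4] mean [410.  272.8] n 166 [11. 10. 11.]
[417.6 304.6  46.3  29.2] mean [418.6 309.1] n 413 [21. 94. 44.]
[426.3 337.3  45.8  25.6] mean [425.2 334. ] n 243 [32. 31. 33.]
```

Emit:
servo_tool --rotation '[[0,0,0],[0,0,0],[0,0,0],[0,0,0],[0,0,0],[0,0,0],[0,0,0],[0,0,0]]' --slide '[[0.002,-0.009,-0.15],[0.002,-0.009,-0.3],[0.002,-0.009,-0.384],[0.002,-0.009,-0.384],[0.002,-0.009,-0.384],[0.002,-0.009,-0.384],[0.002,-0.009,-0.384],[0.002,-0.009,-0.384]]' --grip '[0.3,0.3,0.3,0.3,-1,-1,-1,-1]'

```text
clock: 12.22
position: [395.7, 213.2, 38.1]
ee_rot: [-0.616, 0.788, 0.0, 0.001]
contact_force: [-1.1, 0.5, 5.4]
gripper_width: 27.0
grasp_force: 58.9
```

Emit:
servo_tool --rotation '[[0,0,0],[0,0,0],[0,0,0],[0,0,0],[0,0,0]]' --slide '[[0,0,0.04],[0,0,0.1],[0,0,0.25],[0,0,0.4],[0,0,0.4]]' --grip '[-1,-1,-1,-1,-1]'

```text
clock: 12.85
position: [396.3, 213.8, 119.8]
ee_rot: [-0.616, 0.788, 0.0, 0.003]
contact_force: [-0.4, 0.1, -1.0]
gripper_width: 26.8
grasp_force: 59.1
```

```bash
python3 - <<'E'
from h import *
import pickle
d=grab('wrist'); pickle.dump(d,open('w7.pkl','wb')); save(d,'w7.png'); s=d['state'];print(s['position'].round(1),s['gripper_width'])
E
```

```text
[396.3 213.8 119.8] 26.778539197186465
```

View pics/w7.png

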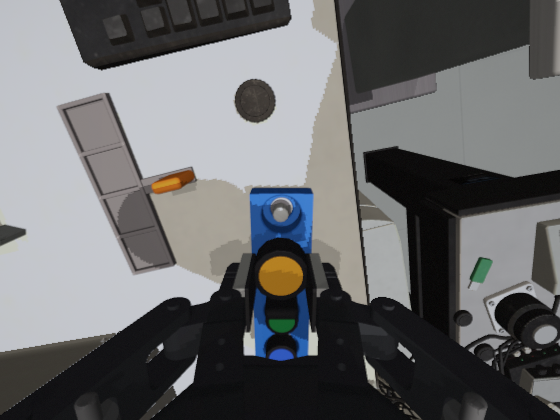

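Emit:
servo_tool --rotation '[[0,0,0.01],[0,0,0.02],[0,0,0.03],[0,0,0.0376],[0,0,0.0376],[0,0,0.0376],[0,0,0.0376]]' --slide '[[0.15,-0.12,0],[0.35,-0.26,0],[0.55,-0.42,0],[0.69,-0.55,0],[0.69,-0.55,0],[0.69,-0.55,0],[0.69,-0.55,0]]' --grip '[-1,-1,-1,-1,-1,-1,-1]'

```text
clock: 13.78
position: [532.2, 103.0, 116.6]
ee_rot: [-0.705, 0.709, 0.0, -0.0]
contact_force: [1.0, -0.6, -0.6]
gripper_width: 26.7
grasp_force: 59.2
```

```bash
python3 - <<'E'
from h import *
import pickle
d=grab('wrist'); pickle.dump(d,open('w8.pkl','wb')); save(d,'w8.png'); s=d['state'];print(s['position'].round(1),s['gripper_width'],s['ee_rot'].round(3))
E
```

```text
[532.2 103.  116.6] 26.741817128726918 [-0.705  0.709  0.    -0.   ]
```

View pics/w8.png

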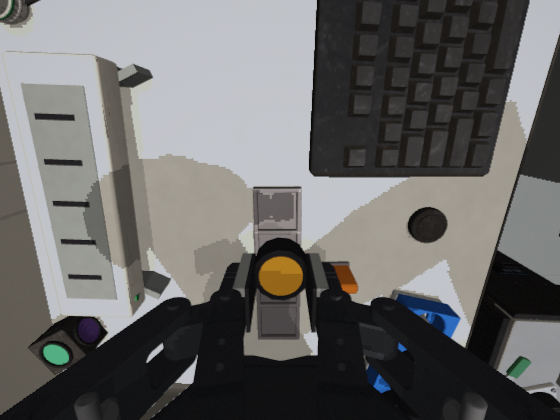

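```bash
python3 - <<'E'
from h import *
import pickle
d=pickle.load(open('w8.pkl','rb'))
q=toworld(d,[(257,338.5),(300,338.5),(253,186.5),(301.5,186.5)],7.5);print(q.round(1));line('tray',q,0,2)
v=(q[0]+q[1]-q[2]-q[3]);print('yaw',np.degrees(np.arctan2(-v[0],v[1])))
print('cheeks',toworld(d,[(150,76),(168,290)],20).round(1),'chg',toworld(d,[(95,57),(131,318)],56).round(1))
E
```

```text
[[556.9 244.1   7.5]
 [511.5 244.5   7.5]
 [555.3  80.5   7.5]
 [512.4  80.8   7.5]]
tray [534.  162.5   7.5] len 163.7 yaw -0.56
yaw -0.12497919590936837
cheeks [[628.5  -7.6  20. ]
 [637.9 176.8  20. ]] chg [[646.7 -13.7  56. ]
 [655.8 180.2  56. ]]
```

Emit:
servo_tool --rotation '[[0,0,0],[0,0,0],[0,0,0],[0,0,0],[0,0,0],[0,0,0]]' --slide '[[0.007,0,-0.15],[0.007,0,-0.3],[0.007,0,-0.42],[0.007,0,-0.48],[0.007,0,-0.515],[0.007,0,-0.515]]' --grip '[-1,-1,-1,-1,-1,-1]'

```text
clock: 14.58
position: [534.6, 102.8, 14.1]
ee_rot: [-0.705, 0.709, -0.0, 0.0]
contact_force: [0.5, 0.3, -0.8]
gripper_width: 26.7
grasp_force: 59.2
```

Emit:
servo_tool --rotation '[[0,0,0],[0,0,0],[0,0,0],[0,0,0],[0,0,0],[0,0,0],[0,0,0],[0,0,0]]' --slide '[[0,0,0],[0,0,0],[0,0,0],[0,0,0.1],[0,0,0.3],[0,0,0.5],[0,0,0.5],[0,0,0.5]]' --grip '[-1,0,0,0,0.3,0.3,0.3,0.3]'

```text
clock: 15.58
position: [533.9, 102.3, 113.6]
ee_rot: [-0.704, 0.71, 0.0, -0.0]
contact_force: [-0.8, 0.4, -0.2]
gripper_width: 55.5
grasp_force: 0.0
```

```bash
python3 - <<'E'
from h import *
import pickle
d=grab('wrist'); pickle.dump(d,open('w9.pkl','wb')); s=d['state'];print(s['position'].round(1),s['gripper_width'],s['ee_rot'].round(3))
discs(d,16,26,(490,580,70,260))
E
```

```text
[533.9 102.3 113.6] 55.526959779970426 [-0.704  0.71   0.    -0.   ]
[533.9 102.   20.2  29.8] mean [534.  101.5] n 904 [176. 124.  35.]
```

Emit:
servo_tool --rotation '[[0,0,-0.01],[0,0,-0.02],[0,0,-0.03],[0,0,-0.0376],[0,0,-0.0376],[0,0,-0.0376],[0,0,-0.0376]]' --slide '[[-0.15,0.18,0],[-0.33,0.38,0],[-0.5,0.58,0],[-0.646,0.746,0],[-0.646,0.746,0],[-0.646,0.746,0],[-0.646,0.746,0]]' --grip '[0.3,0.3,0.3,0.3,0.3,0.3,0.3]'

```text
clock: 16.5
position: [405.6, 250.9, 113.4]
ee_rot: [-0.615, 0.788, -0.0, -0.001]
contact_force: [-0.8, 0.4, 0.3]
gripper_width: 55.5
grasp_force: 0.0
```

```bash
python3 - <<'E'
from h import *
d=grab('wrist'); s=d['state'];print(s['position'].round(1),s['gripper_width'],s['ee_rot'].round(3))
discs(d,42,50,(360,470,180,370))
E
```

```text
[405.6 250.9 113.4] 55.45067056686606 [-0.615  0.788 -0.    -0.001]
[404.6 251.4  46.2  30.1] mean [404.7 250.6] n 1111 [158.  32.  35.]
[410.6 275.1  46.1  25.8] mean [410.1 272.7] n 136 [10. 10. 11.]
[417.4 304.1  46.2  29.7] mean [418.  306.5] n 682 [24. 96. 45.]
[427.8 344.4  46.1  30.8] mean [427.6 342.9] n 829 [ 28.  52. 118.]
```

Emit:
servo_tool --rotation '[[0,0,0],[0,0,0],[0,0,0],[0,0,0],[0,0,0],[0,0,0],[0,0,0],[0,0,0]]' --slide '[[-0.004,0.002,-0.15],[-0.004,0.002,-0.3],[-0.004,0.002,-0.377],[-0.004,0.002,-0.377],[-0.004,0.002,-0.377],[-0.004,0.002,-0.377],[-0.004,0.002,-0.377],[-0.004,0.002,-0.377]]' --grip '[0.3,0.3,0.3,0.3,-1,-1,-1,-1]'

```text
clock: 17.55
position: [405.2, 252.5, 39.7]
ee_rot: [-0.616, 0.788, -0.0, 0.001]
contact_force: [-0.1, -1.4, 6.1]
gripper_width: 27.1
grasp_force: 59.0
```

Emit:
servo_tool --rotation '[[0,0,0],[0,0,0],[0,0,0],[0,0,0],[0,0,0]]' --slide '[[0,0,0.04],[0,0,0.1],[0,0,0.25],[0,0,0.4],[0,0,0.4]]' --grip '[-1,-1,-1,-1,-1]'

```text
clock: 18.18
position: [405.6, 253.6, 121.4]
ee_rot: [-0.616, 0.788, 0.001, 0.003]
contact_force: [-0.3, -0.8, -0.6]
gripper_width: 26.4
grasp_force: 59.1
```

Emit:
servo_tool --rotation '[[0,0,0.01],[0,0,0.02],[0,0,0.03],[0,0,0.0376],[0,0,0.0376],[0,0,0.0376],[0,0,0.0376]]' --slide '[[0.15,-0.12,0],[0.33,-0.26,0],[0.5,-0.42,0],[0.642,-0.555,0],[0.642,-0.555,0],[0.642,-0.555,0],[0.642,-0.555,0]]' --grip '[-1,-1,-1,-1,-1,-1,-1]'

```text
clock: 19.05
position: [532.0, 141.7, 118.3]
ee_rot: [-0.705, 0.709, 0.0, -0.0]
contact_force: [-1.4, 0.4, -0.2]
gripper_width: 26.6
grasp_force: 59.2
```

```bash
python3 - <<'E'
from h import *
import pickle
d=grab('wrist'); pickle.dump(d,open('w10.pkl','wb'));s=d['state'];print(s['position'].round(1),s['gripper_width'],s['ee_rot'].round(3))
discs(d,16,26,(480,590,40,280)); p=cloud(d)
k=((p[...,2]>4.8)&(p[...,2]<10)&(p[...,0]>480)&(p[...,0]<590)&(p[...,1]>50)&(p[...,1]<280)); q=p[k]; print(k.sum(),np.percentile(q,[1,99],axis=0).round(1))
E
```

```text
[532.  141.7 118.3] 26.564866030236132 [-0.705  0.709  0.    -0.   ]
[502.   54.6  21.9  29.8] mean [505.6  57. ] n 61 [13. 12. 12.]
[534.  102.4  20.2  29.8] mean [534.  101.9] n 989 [183. 179.  60.]
2044 [[486.   82.8   4.9]
 [555.9 246.1   8.4]]
```

Emit:
servo_tool --rotation '[[0,0,0],[0,0,0],[0,0,0],[0,0,0],[0,0,0],[0,0,0]]' --slide '[[0.009,0.007,-0.15],[0.009,0.007,-0.3],[0.009,0.007,-0.42],[0.009,0.007,-0.48],[0.009,0.007,-0.515],[0.009,0.007,-0.515]]' --grip '[-1,-1,-1,-1,-1,-1]'

```text
clock: 19.85
position: [534.8, 142.8, 15.7]
ee_rot: [-0.705, 0.709, -0.0, 0.0]
contact_force: [0.1, 0.1, -0.5]
gripper_width: 26.7
grasp_force: 59.2
```

Emit:
servo_tool --rotation '[[0,0,0],[0,0,0],[0,0,0],[0,0,0],[0,0,0],[0,0,0],[0,0,0],[0,0,0]]' --slide '[[0,0,0],[0,0,0],[0,0,0],[0,0,0.1],[0,0,0.3],[0,0,0.5],[0,0,0.5],[0,0,0.5]]' --grip '[-1,0,0,0,0.3,0.3,0.3,0.3]'

```text
clock: 20.85
position: [534.1, 142.3, 115.2]
ee_rot: [-0.704, 0.71, 0.0, -0.0]
contact_force: [-0.7, -0.4, -0.1]
gripper_width: 55.6
grasp_force: 0.0
```

```bash
python3 - <<'E'
from h import *
d=grab('wrist'); s=d['state'];print(s['position'].round(1),s['gripper_width'],s['ee_rot'].round(3))
discs(d,16,26,(490,580,70,260))
E
```

```text
[534.1 142.3 115.2] 55.58029694747327 [-0.704  0.71   0.    -0.   ]
[534.  102.3  20.2  30. ] mean [534.  101.9] n 1009 [181. 177.  60.]
[534.4 142.   20.2  29.9] mean [534.3 141.3] n 896 [144.  28.  30.]
```

Red is placed. Next is green at (417.5,304.1).

Emit:
servo_tool --rotation '[[0,0,-0.01],[0,0,-0.02],[0,0,-0.03],[0,0,-0.0376],[0,0,-0.0376],[0,0,-0.0376],[0,0,-0.0376]]' --slide '[[-0.13,0.18,0],[-0.28,0.4,0],[-0.44,0.62,0],[-0.585,0.809,0],[-0.585,0.809,0],[-0.585,0.809,0],[-0.585,0.809,0]]' --grip '[0.3,0.3,0.3,0.3,0.3,0.3,0.3]'

```text
clock: 21.78
position: [418.0, 303.3, 114.9]
ee_rot: [-0.615, 0.788, -0.0, -0.001]
contact_force: [-0.3, -0.2, -0.0]
gripper_width: 55.5
grasp_force: 0.0
```

```bash
python3 - <<'E'
from h import *
d=grab('wrist'); s=d['state'];print(s['position'].round(1),s['gripper_width'],s['ee_rot'].round(3))
discs(d,42,50,(360,470,180,370))
E
```

```text
[418.  303.3 114.9] 55.526531564047644 [-0.615  0.788 -0.    -0.001]
[410.  273.9  46.2  24.5] mean [409.3 272.8] n 77 [13. 13. 14.]
[417.4 304.2  46.2  29.9] mean [417.2 303.5] n 1088 [ 36. 122.  62.]
[428.1 344.2  46.2  30.3] mean [427.5 343.4] n 959 [ 33.  57. 125.]
```

Emit:
servo_tool --rotation '[[0,0,0],[0,0,0],[0,0,0],[0,0,0],[0,0,0],[0,0,0],[0,0,0],[0,0,0]]' --slide '[[-0.003,0.002,-0.15],[-0.003,0.002,-0.3],[-0.003,0.002,-0.388],[-0.003,0.002,-0.388],[-0.003,0.002,-0.388],[-0.003,0.002,-0.388],[-0.003,0.002,-0.388],[-0.003,0.002,-0.388]]' --grip '[0.3,0.3,0.3,0.3,-1,-1,-1,-1]'

```text
clock: 22.82
position: [417.8, 305.1, 39.2]
ee_rot: [-0.616, 0.788, -0.0, 0.001]
contact_force: [1.4, -1.7, 6.4]
gripper_width: 26.7
grasp_force: 59.0
```

Emit:
servo_tool --rotation '[[0,0,0],[0,0,0],[0,0,0],[0,0,0],[0,0,0]]' --slide '[[0,0,0.04],[0,0,0.1],[0,0,0.25],[0,0,0.4],[0,0,0.4]]' --grip '[-1,-1,-1,-1,-1]'

```text
clock: 23.45
position: [418.1, 306.3, 120.9]
ee_rot: [-0.616, 0.788, 0.001, 0.003]
contact_force: [-0.4, -0.8, -0.5]
gripper_width: 26.6
grasp_force: 59.1
```

Emit:
servo_tool --rotation '[[0,0,0.01],[0,0,0.02],[0,0,0.03],[0,0,0.0376],[0,0,0.0376],[0,0,0.0376],[0,0,0.0376]]' --slide '[[0.13,-0.14,0],[0.28,-0.3,0],[0.44,-0.47,0],[0.58,-0.608,0],[0.58,-0.608,0],[0.58,-0.608,0],[0.58,-0.608,0]]' --grip '[-1,-1,-1,-1,-1,-1,-1]'

```text
clock: 24.32
position: [532.3, 183.8, 117.7]
ee_rot: [-0.705, 0.709, 0.0, -0.0]
contact_force: [-0.6, 0.7, 0.0]
gripper_width: 27.0
grasp_force: 59.2
```

```bash
python3 - <<'E'
from h import *
import pickle
d=grab('wrist'); pickle.dump(d,open('w11.pkl','wb'));s=d['state'];print(s['position'].round(1),s['gripper_width'],s['ee_rot'].round(3))
discs(d,16,26,(480,590,40,280)); p=cloud(d)
k=((p[...,2]>4.8)&(p[...,2]<10)&(p[...,0]>505)&(p[...,0]<590)&(p[...,1]>50)&(p[...,1]<280)); q=p[k]; print(k.sum(),np.percentile(q,[1,99],axis=0).round(1))
E
```

```text
[532.3 183.8 117.7] 27.03801043334992 [-0.705  0.709  0.    -0.   ]
[493.5  54.9  23.6  39.5] mean [497.   64.1] n 203 [12. 11. 11.]
[542.4 126.7  20.2  29.8] mean [542.3 126.4] n 1052 [171. 169.  56.]
[546.2 166.2  20.2  29.8] mean [546.  165.7] n 929 [137.  37.  38.]
[491.2 192.1  21.2  22.5] mean [492.3 188.8] n 100 [88.  42.   9.5]
2033 [[507.1 106.7   4.9]
 [572.1 236.3   8.6]]
```

```bash
python3 - <<'E'
from h import *
import pickle
d=pickle.load(open('w11.pkl','rb')); p=cloud(d)
k=((p[...,2]>5.5)&(p[...,2]<9.5)&(p[...,0]>510)&(p[...,0]<590)&(p[...,1]>85)&(p[...,1]<280)); q=p[k][:,:2]
for a in (-4.5,-5,-5.5,-6,-6.5):
    t=np.radians(a); X=np.array([np.cos(t),np.sin(t)]);Y=np.array([-np.sin(t),np.cos(t)])
    x=q@X;y=q@Y; h=np.histogram(x,bins=np.arange(x.min(),x.max()+1,1))[0]
    print(a,np.percentile(x,[.5,2,98,99.5]).round(1),np.percentile(y,[.5,1,99]).round(1),(h**2).sum())
E
```

```text
-4.5 [495.2 501.  552.9 553.3] [149.1 149.3 309.3] 138957
-5 [493.2 499.  551.1 551.3] [153.7 153.9 313.9] 148059
-5.5 [491.2 496.9 549.3 549.6] [158.4 158.5 318.5] 137139
-6 [489.1 494.8 547.6 548.1] [162.9 163.2 323.1] 129891
-6.5 [486.9 492.7 545.9 546.5] [167.5 167.7 327.6] 119211
```

Emit:
servo_tool --rotation '[[0,0,-0.013],[0,0,-0.013],[0,0,-0.013],[0,0,-0.013],[0,0,-0.013]]' --slide '[[0.0865,0.117,0],[0.0865,0.117,-0.15],[0.0865,0.117,-0.35],[0.0865,0.117,-0.4],[0.0865,0.117,-0.4]]' --grip '[-1,-1,-1,-1,-1]'

```text
clock: 25.0
position: [550.3, 206.9, 38.0]
ee_rot: [-0.675, 0.737, -0.0, -0.0]
contact_force: [0.4, 0.9, -0.2]
gripper_width: 26.9
grasp_force: 59.2
```

```bash
python3 - <<'E'
from h import *
import pickle
d=grab('wrist'); pickle.dump(d,open('w12.pkl','wb'));s=d['state'];print(s['position'].round(1),s['gripper_width'],s['ee_rot'].round(3))
discs(d,16,26,(480,590,40,280)); save(d,'w12.png')
E
```

```text
[550.3 206.9  38. ] 26.886016769173224 [-0.675  0.737 -0.    -0.   ]
[542.5 126.6  20.2  29.9] mean [542.6 126.3] n 2585 [165. 166.  58.]
[546.4 166.3  20.2  29.9] mean [546.3 165.6] n 2085 [165.  44.  47.]
[491.3 192.1  21.1  22.9] mean [493.6 189.2] n 263 [83. 39.  8.]
```

View pics/w12.png

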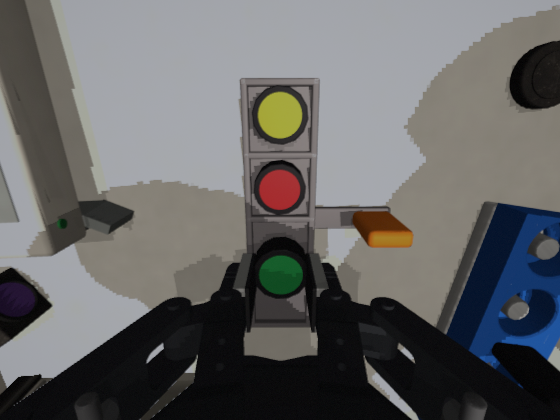

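Emit:
servo_tool --rotation '[[0,0,0],[0,0,0],[0,0,0],[0,0,0],[0,0,0],[0,0,0],[0,0,0],[0,0,0]]' --slide '[[0,0,-0.06],[0,0,-0.113],[0,0,-0.113],[0,0,-0.113],[0,0,-0.113],[0,0,-0.113],[0,0,0],[0,0,0.2]]' --grip '[-1,-1,-1,-1,0,0,0,0]'

```text
clock: 26.05
position: [549.4, 205.9, 77.2]
ee_rot: [-0.675, 0.738, 0.0, -0.002]
contact_force: [1.4, 1.5, -0.0]
gripper_width: 42.9
grasp_force: 0.0
```

Emit:
servo_tool --rotation '[[0,0,0],[0,0,0],[0,0,0]]' --slide '[[0,0,0.2],[0,0,0.2],[0,0,0.2]]' --grip '[0.3,0.3,0.3]'

```text
clock: 26.42
position: [549.8, 206.3, 117.6]
ee_rot: [-0.675, 0.738, 0.0, -0.0]
contact_force: [-0.0, -0.8, -0.3]
gripper_width: 55.7
grasp_force: 0.0
```

```bash
python3 - <<'E'
from h import *
d=grab('wrist'); s=d['state'];print(s['position'].round(1),s['gripper_width'],s['ee_rot'].round(3))
discs(d,16,26,(500,590,70,280))
E
```

```text
[549.8 206.3 117.6] 55.69210048560203 [-0.675  0.738  0.    -0.   ]
[542.6 126.7  20.2  29.8] mean [542.5 126.5] n 1146 [174. 176.  63.]
[546.5 166.3  20.2  29.9] mean [546.2 165.8] n 995 [173.  53.  56.]
[549.7 205.8  20.3  29.8] mean [549.6 205.2] n 875 [ 28. 102.  49.]
```

Emit:
servo_tool --rotation '[[0,0,-0.008],[0,0,-0.016],[0,0,-0.0247],[0,0,-0.0247],[0,0,-0.0247],[0,0,-0.0247],[0,0,-0.0247]]' --slide '[[-0.25,0.05,0],[-0.48,0.2,0],[-0.608,0.45,0],[-0.608,0.69,0],[-0.608,0.69,0],[-0.608,0.69,0],[-0.608,0.69,0]]' --grip '[0.3,0.3,0.3,0.3,0.3,0.3,0.3]'

```text
clock: 27.35
position: [428.6, 343.1, 117.2]
ee_rot: [-0.615, 0.788, -0.0, -0.001]
contact_force: [0.1, -0.6, -0.4]
gripper_width: 55.5
grasp_force: 0.0
```

```bash
python3 - <<'E'
from h import *
d=grab('wrist'); s=d['state'];print(s['position'].round(1),s['gripper_width'],s['ee_rot'].round(3))
discs(d,42,50,(360,470,180,370))
E
```

```text
[428.6 343.1 117.2] 55.48358925668421 [-0.615  0.788 -0.    -0.001]
[427.9 344.4  46.2  30.1] mean [427.6 343.7] n 1072 [ 44.  72. 154.]
```

```bash
python3 - <<'E'
from h import *
import pickle
for f in('w8.pkl','top0.pkl'):
    p=cloud(pickle.load(open(f,'rb')))
    for x0 in range(380,560,20):
        k=(p[...,0]>x0)&(p[...,0]<x0+20)&(p[...,1]>-40)&(p[...,1]<95)&(p[...,2]>8)&(p[...,2]<50); q=p[k]
        if k.sum()>10: print(x0,q[:,1].max().round(1),np.percentile(q[:,2],95).round(1),k.sum(),'xmax',q[:,0].max().round())
# changer housing: edges at top z>50
p=cloud(pickle.load(open('w8.pkl','rb')))
k=(p[...,2]>50)&(p[...,2]<62)&(p[...,0]>600)&(p[...,1]<220); q=p[k][:,:2].astype(np.float32); r=cv2.minAreaRect(q); print(r)
top=cloud(pickle.load(open('top0.pkl','rb'))); k=(top[...,2]>48)&(top[...,2]<66)&(top[...,0]>600)&(top[...,1]<220)&(top[...,1]>-40); print(cv2.minAreaRect(top[k][:,:2].astype(np.float32)),np.median(top[k][:,2]))
E
```

```text
380 71.3 27.1 3650 xmax 400.0
400 70.7 29.2 3790 xmax 420.0
420 71.1 31.4 3964 xmax 440.0
440 70.7 33.2 4460 xmax 460.0
460 70.1 36.1 4076 xmax 480.0
480 69.5 30.3 4209 xmax 500.0
500 83.7 30.1 1561 xmax 516.0
380 71.5 30.1 241 xmax 400.0
400 71.7 31.3 236 xmax 419.0
420 68.6 34.7 251 xmax 440.0
440 69.6 35.8 232 xmax 460.0
460 69.7 38.6 239 xmax 480.0
480 69.7 34.6 241 xmax 500.0
500 87.3 33.4 88 xmax 520.0
520 84.6 25.5 87 xmax 540.0
540 91.4 26.6 98 xmax 560.0
((681.1050415039062, 81.44631958007812), (198.2594451904297, 61.60395812988281), 87.56124877929688)
((741.0640258789062, 91.62423706054688), (257.1365051269531, 184.26657104492188), 89.83447265625) 56.493289609845306
```

Emit:
servo_tool --rotation '[[0,0,-0.028],[0,0,-0.056],[0,0,-0.084],[0,0,-0.112],[0,0,-0.125]]' --slide '[[0.03,-0.15,0],[0.07,-0.35,0],[0.15,-0.55,0],[0.25,-0.7,0],[0.31,-0.755,0]]' --grip '[0.1,0.1,0.1,0.1,0.1]'

```text
clock: 28.02
position: [491.2, 190.9, 118.1]
ee_rot: [-0.264, 0.964, -0.0, -0.0]
contact_force: [-0.7, 0.9, 0.5]
gripper_width: 47.2
grasp_force: 0.0
```

Emit:
servo_tool --rotation '[[0,0,-0.028],[0,0,-0.056],[0,0,-0.084],[0,0,-0.1],[0,0,-0.1],[0,0,-0.1]]' --slide '[[0,0,0],[0,0,0],[0,0,0],[0,0,0],[0,0,0],[0,0,0]]' --grip '[0.1,0.1,0.1,0.1,0.1,0.1]'

```text
clock: 28.78
position: [490.8, 193.0, 118.0]
ee_rot: [0.043, 0.999, 0.0, 0.0]
contact_force: [-0.0, 0.4, -1.1]
gripper_width: 47.1
grasp_force: 0.0
```

```bash
python3 - <<'E'
from h import *
import pickle
d=grab('wrist'); pickle.dump(d,open('w13.pkl','wb'));s=d['state'];print(s['position'].round(1),s['gripper_width'],s['ee_rot'].round(3),s['joints'].round(2))
print('cells');discs(d,16,26,(500,620,70,280)); print('tab');discs(d,38,46,(440,520,150,240))
p=cloud(d); k=(p[...,2]>50)&(p[...,2]<62)&(p[...,0]>600)&(p[...,1]<220)
if k.sum()>50: print('changer',cv2.minAreaRect(p[k][:,:2].astype(np.float32)),k.sum())
E
```

```text
[490.8 193.  118. ] 47.145086480966256 [0.043 0.999 0.    0.   ] [ 0.68  0.33 -0.39 -0.   -0.85 -2.34]
cells
[537.7 122.9  19.8  26.3] mean [533.3 122. ] n 183 [38. 35. 32.]
[549.6 206.   20.   30.1] mean [548.6 205.9] n 748 [ 26. 103.  50.]
[546.2 166.4  20.   29.9] mean [545.2 166.5] n 747 [138.  23.  26.]
tab
[490.  194.2  40.6  23.7] mean [489.6 193.4] n 315 [188. 120.  35.]
changer ((658.8280639648438, 52.38100814819336), (20.481657028198242, 53.39096450805664), 36.02686309814453) 702
```

Emit:
servo_tool --rotation '[[0,0,0],[0,0,0],[0,0,0],[0,0,0],[0,0,0],[0,0,0],[0,0,0],[0,0,0]]' --slide '[[-0.005,0,-0.2],[-0.005,0,-0.4],[-0.005,0,-0.515],[-0.005,0,-0.515],[-0.005,0,-0.515],[-0.005,0,-0.515],[-0.005,0,-0.515],[-0.005,0,-0.515]]' --grip '[0.1,0.1,0.1,0.1,-1,-1,-1,-1]'

```text
clock: 29.82
position: [490.5, 194.1, 16.3]
ee_rot: [0.043, 0.999, 0.001, 0.001]
contact_force: [-2.2, -0.0, 6.6]
gripper_width: 9.0
grasp_force: 59.3
```

Emit:
servo_tool --rotation '[[0,0,0],[0,0,0],[0,0,0],[0,0,0],[0,0,0.002],[0,0,0.004],[0,0,0.006],[0,0,0.007]]' --slide '[[0.06,0,0],[0.13,0,0],[0.2,-0.03,0],[0.2,-0.12,0],[0.2,-0.21,0],[0.2,-0.3,0],[0.2,-0.39,0],[0.2,-0.45,0]]' --grip '[-1,-1,-1,-1,-1,-1,-1,-1]'

```text
clock: 30.82
position: [531.3, 103.9, 16.2]
ee_rot: [0.021, 1.0, 0.001, 0.002]
contact_force: [0.2, 5.3, 6.5]
gripper_width: 8.9
grasp_force: 59.5
```

Emit:
servo_tool --rotation '[[0,0,0],[0,0,0],[0,0,0]]' --slide '[[0,-0.06,0],[0,-0.083,0],[0,-0.083,0]]' --grip '[-1,-1,-1]'

```text
clock: 31.2
position: [531.4, 87.1, 16.2]
ee_rot: [0.021, 1.0, 0.001, 0.002]
contact_force: [1.1, 1.7, 5.9]
gripper_width: 9.0
grasp_force: 59.6
```

```bash
python3 - <<'E'
from h import *
import pickle
d=grab('wrist'); pickle.dump(d,open('w14.pkl','wb'));s=d['state'];print(s['position'].round(1),s['gripper_width'],s['ee_rot'].round(3))
print('cells');discs(d,16,26,(545,650,-20,200))
E
```

```text
[531.4  87.1  16.2] 8.980705431525159 [0.021 1.    0.001 0.002]
cells
[580.2  22.8  20.2  18.2] mean [579.   23.6] n 139 [181. 161.  43.]
[584.   90.7  19.7  12.2] mean [583.9  90.8] n 143 [23. 22. 24.]
```

Emit:
servo_tool --rotation '[[0,0,0],[0,0,0],[0,0,0],[0,0,0],[0,0,0],[0,0,0],[0,0,0]]' --slide '[[0,0,0],[0,0,0],[0,0,0.1],[0,0,0.3],[0,0,0.5],[0,0,0.5],[0,0,0.5]]' --grip '[0,0.1,0.1,0.1,0.1,0.1,0.1]'

```text
clock: 32.12
position: [528.7, 86.5, 114.0]
ee_rot: [0.022, 1.0, -0.0, -0.001]
contact_force: [0.6, 0.9, 0.2]
gripper_width: 46.9
grasp_force: 0.0
```

```bash
python3 - <<'E'
from h import *
import pickle
d=grab('wrist'); pickle.dump(d,open('w15.pkl','wb'));s=d['state'];print(s['position'].round(1),s['gripper_width'],s['ee_rot'].round(3))
print('cells');discs(d,16,26,(545,650,-20,200));save(d,'w15.png',(80,110,480,410),2)
E
```

```text
[528.7  86.5 114. ] 46.94949821240133 [ 0.022  1.    -0.    -0.001]
cells
[580.3  16.9  19.6  24.2] mean [577.6  14.7] n 80 [33.5 31.  33. ]
[588.5  62.1  20.   30.1] mean [587.5  62.4] n 753 [143.  24.  27.]
[590.  101.9  20.   30.1] mean [589.  101.9] n 752 [ 27.  106.   51.5]
```

View pics/w15.png

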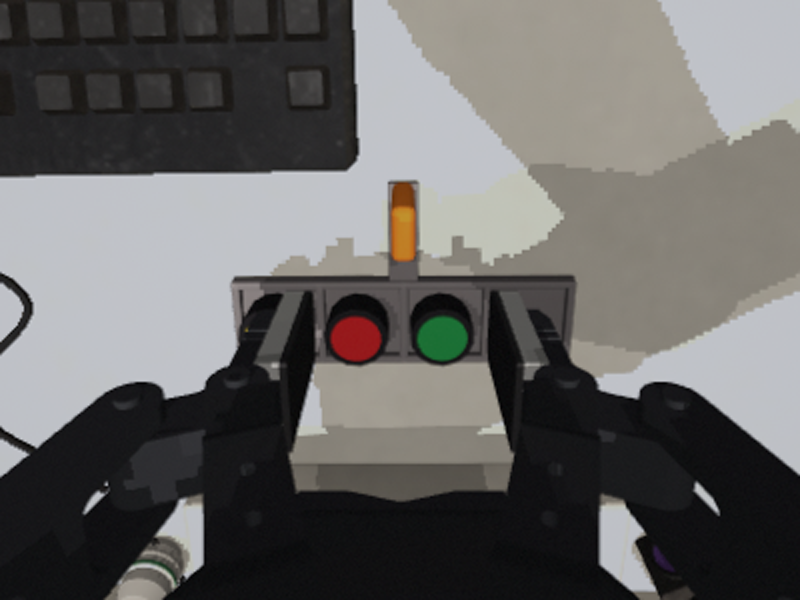

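Emit:
servo_tool --rotation '[[0,0,0.028],[0,0,0.056],[0,0,0.084],[0,0,0.112],[0,0,0.118]]' --slide '[[-0.25,0.05,0],[-0.45,0.2,0],[-0.504,0.45,0],[-0.504,0.7,0],[-0.504,0.8,0]]' --grip '[0.3,0.3,0.3,0.3,0.3]'

```text
clock: 32.8
position: [428.3, 248.6, 113.7]
ee_rot: [-0.344, 0.939, -0.001, -0.001]
contact_force: [-0.2, -0.3, 0.3]
gripper_width: 55.9
grasp_force: 0.0
```

Emit:
servo_tool --rotation '[[0,0,0.028],[0,0,0.056],[0,0,0.084],[0,0,0.1],[0,0,0.1],[0,0,0.1],[0,0,0.1]]' --slide '[[0,0.25,0],[0,0.489,0],[0,0.489,0],[0,0.489,0],[0,0.489,0],[0,0.489,0],[0,0.489,0]]' --grip '[0.3,0.3,0.3,0.3,0.3,0.3,0.3]'

```text
clock: 33.67
position: [429.0, 344.3, 114.7]
ee_rot: [-0.615, 0.788, -0.0, -0.0]
contact_force: [-0.5, 0.4, -0.5]
gripper_width: 55.4
grasp_force: 0.0
```

```bash
python3 - <<'E'
from h import *
d=grab('wrist'); s=d['state'];print(s['position'].round(1),s['gripper_width'],s['ee_rot'].round(3))
discs(d,42,50,(360,470,180,370))
E
```

```text
[429.  344.3 114.7] 55.37659506462779 [-0.615  0.788 -0.    -0.   ]
[427.9 344.4  46.2  29.8] mean [427.7 343.7] n 1099 [ 42.  69. 149.]
```

Emit:
servo_tool --rotation '[[0,0,0],[0,0,0],[0,0,0],[0,0,0],[0,0,0],[0,0,0],[0,0,0],[0,0,0]]' --slide '[[-0.005,-0.003,-0.15],[-0.005,-0.003,-0.3],[-0.005,-0.003,-0.386],[-0.005,-0.003,-0.386],[-0.005,-0.003,-0.386],[-0.005,-0.003,-0.386],[-0.005,-0.003,-0.386],[-0.005,-0.003,-0.386]]' --grip '[0.3,0.3,0.3,0.3,-1,-1,-1,-1]'

```text
clock: 34.72
position: [428.6, 344.9, 39.1]
ee_rot: [-0.616, 0.788, 0.0, 0.001]
contact_force: [-0.1, -0.4, 6.5]
gripper_width: 27.0
grasp_force: 59.0
```

Emit:
servo_tool --rotation '[[0,0,0],[0,0,0],[0,0,0],[0,0,0],[0,0,0]]' --slide '[[0,0,0.04],[0,0,0.1],[0,0,0.25],[0,0,0.4],[0,0,0.4]]' --grip '[-1,-1,-1,-1,-1]'

```text
clock: 35.35
position: [429.1, 345.6, 120.9]
ee_rot: [-0.616, 0.788, 0.001, 0.003]
contact_force: [-1.1, 0.6, 0.6]
gripper_width: 26.8
grasp_force: 59.1
```

Emit:
servo_tool --rotation '[[0,0,0],[0,0,0.01],[0,0,0.02],[0,0,0.0325],[0,0,0.0325],[0,0,0.0325],[0,0,0.0325],[0,0,0.0325]]' --slide '[[0,-0.2,0],[0.05,-0.45,0],[0.2,-0.65,0],[0.4,-0.85,0],[0.6,-1,0],[0.78,-1,0],[0.8,-1,0],[0.8,-1,0]]' --grip '[-1,-1,-1,-1,-1,-1,-1,-1]'

```text
clock: 36.35
position: [587.1, 143.8, 116.7]
ee_rot: [-0.693, 0.721, 0.001, -0.001]
contact_force: [-0.2, 0.1, -0.5]
gripper_width: 26.9
grasp_force: 59.2
```

```bash
python3 - <<'E'
from h import *
import pickle
d=grab('wrist'); pickle.dump(d,open('w16.pkl','wb'));s=d['state'];print(s['position'].round(1),s['gripper_width'],s['ee_rot'].round(3))
print('cells');discs(d,16,26,(545,650,-20,200))
p=cloud(d); k=(p[...,2]>50)&(p[...,2]<62)&(p[...,0]>620)&(p[...,1]<220)
print('changer',cv2.minAreaRect(p[k][:,:2].astype(np.float32)),k.sum())
E
```

```text
[587.1 143.8 116.7] 26.881667262010396 [-0.693  0.721  0.001 -0.001]
cells
[643.3  -8.8  21.3  17.7] mean [641.7  -6.8] n 159 [41. 41. 40.]
[586.6  22.5  20.1  29.9] mean [586.5  22.6] n 1382 [179. 180.  65.]
[588.4  62.3  20.2  29.6] mean [588.4  62.1] n 1165 [179.  63.  65.]
[590.  102.1  20.2  29.9] mean [590.  101.7] n 1003 [ 61. 167.  93.]
changer ((702.822509765625, 125.5411376953125), (285.78753662109375, 133.82635498046875), 61.85635757446289) 24383
```

Emit:
servo_tool --rotation '[[0,0,0],[0,0,0],[0,0,0],[0,0,0],[0,0,0],[0,0,0]]' --slide '[[0.023,-0.006,-0.15],[0.023,-0.006,-0.3],[0.023,-0.006,-0.42],[0.023,-0.006,-0.48],[0.023,-0.006,-0.507],[0.023,-0.006,-0.507]]' --grip '[-1,-1,-1,-1,-1,-1]'

```text
clock: 37.15
position: [592.7, 143.2, 16.8]
ee_rot: [-0.693, 0.721, -0.0, 0.0]
contact_force: [0.7, -0.5, -0.6]
gripper_width: 26.7
grasp_force: 59.2
```

Emit:
servo_tool --rotation '[[0,0,0],[0,0,0],[0,0,0],[0,0,0],[0,0,0],[0,0,0],[0,0,0],[0,0,0]]' --slide '[[0,0,0],[0,0,0],[0,0,0],[0,0,0.1],[0,0,0.3],[0,0,0.5],[0,0,0.5],[0,0,0.5]]' --grip '[-1,0,0,0,0.1,0.1,0.1,0.1]'

```text
clock: 38.15
position: [592.1, 142.8, 116.1]
ee_rot: [-0.693, 0.721, 0.0, -0.0]
contact_force: [-0.7, 0.1, -0.7]
gripper_width: 47.1
grasp_force: 0.0
```

```bash
python3 - <<'E'
from h import *
import pickle
d=grab('wrist'); pickle.dump(d,open('w17.pkl','wb'));s=d['state'];print(s['position'].round(1),s['gripper_width'],s['ee_rot'].round(3))
c=np.array(discs(d,16,26,(545,635,5,200)))
p=cloud(d)
k=(p[...,2]>51)&(p[...,2]<61)&(p[...,0]>640)&(p[...,0]<725)&(p[...,1]<190)&(p[...,1]>-40); n,l,s,cc=cv2.connectedComponentsWithStats(k.astype(np.uint8)); i=1+s[1:,4].argmax()
print('changer',cv2.minAreaRect(p[l==i][:,:2].astype(np.float32)),s[i,4])
q=p[l==i]; 
for y in range(-10,180,20):
    r=q[(q[:,1]>y)&(q[:,1]<y+6)]; 
    if len(r): print(y,r[:,0].min().round(1),r[:,0].max().round(1),end=' | ')
k=(p[...,2]>5.5)&(p[...,2]<9.5)&(p[...,0]>555)&(p[...,0]<640)&(p[...,1]>-10)&(p[...,1]<180); t=cv2.minAreaRect(p[k][:,:2].astype(np.float32)); print('tray',t)
E
```

```text
[592.1 142.8 116.1] 47.0980789094079 [-0.693  0.721  0.    -0.   ]
[586.5  22.5  20.1  29.9] mean [586.6  22.6] n 1389 [172. 174.  62.]
[588.5  62.4  20.1  29.8] mean [588.4  62.1] n 1165 [173.  61.  63.]
[590.2 102.   20.2  29.7] mean [590.  101.6] n 1009 [ 58. 161.  89.]
[592.3 142.9  20.2  29.7] mean [592.  142.3] n 885 [ 35.  59. 132.]
changer ((681.2560424804688, 85.63066864013672), (188.96151733398438, 60.3941535949707), 87.46344757080078) 24348
-10 647.3 707.4 | 10 647.9 708.4 | 30 649.1 708.8 | 50 649.8 709.6 | 70 650.6 710.3 | 90 651.3 711.0 | 110 652.3 712.2 | 130 653.2 712.8 | 150 654.2 713.5 | 170 655.1 714.4 | tray ((590.2597045898438, 76.58568572998047), (72.85525512695312, 183.6122589111328), 8.647588729858398)
```

Emit:
servo_tool --rotation '[[0,0,-0.028],[0,0,-0.056],[0,0,-0.084],[0,0,-0.112],[0,0,-0.13]]' --slide '[[-0.15,-0.14,0],[-0.305,-0.28,0],[-0.305,-0.28,0],[-0.305,-0.28,0],[-0.305,-0.28,0]]' --grip '[0.1,0.1,0.1,0.1,0.1]'

```text
clock: 38.83
position: [530.7, 86.5, 115.0]
ee_rot: [-0.347, 0.938, -0.0, -0.001]
contact_force: [-0.1, 0.7, -0.1]
gripper_width: 47.0
grasp_force: 0.0
```

Emit:
servo_tool --rotation '[[0,0,-0.028],[0,0,-0.056],[0,0,-0.084],[0,0,-0.112],[0,0,-0.1205],[0,0,-0.1205],[0,0,-0.1205]]' --slide '[[0,0,0],[0,0,0],[0,0,0],[0,0,0],[0,0,0],[0,0,0],[0,0,0]]' --grip '[0.1,0.1,0.1,0.1,0.1,0.1,0.1]'

```text
clock: 39.7
position: [531.2, 86.8, 115.6]
ee_rot: [0.021, 1.0, -0.0, -0.001]
contact_force: [-0.1, 0.3, -0.3]
gripper_width: 46.8
grasp_force: 0.0
```

```bash
python3 - <<'E'
from h import *
d=grab('wrist'); s=d['state'];print(s['position'].round(1),s['gripper_width'],s['ee_rot'].round(3))
discs(d,16,26,(545,635,5,200)); print('tab'); discs(d,38,46,(490,560,50,120))
E
```

```text
[531.2  86.8 115.6] 46.833490955499364 [ 0.021  1.    -0.    -0.001]
[588.3  62.1  20.   30.4] mean [587.6  62.5] n 749 [142.  24.  26.]
[589.8 102.2  20.   30.2] mean [589.1 102. ] n 754 [ 27. 106.  51.]
[582.3  18.5  19.9  27.2] mean [577.7  16.7] n 151 [35. 33. 34.]
[586.5 148.9  19.9  23.9] mean [582.6 149.8] n 108 [20. 19. 20.]
tab
[531.   87.   40.7  23.6] mean [530.4  86.6] n 334 [191.  120.5  36. ]
```

Emit:
servo_tool --rotation '[[0,0,0],[0,0,0],[0,0,0],[0,0,0],[0,0,0],[0,0,0],[0,0,0],[0,0,0]]' --slide '[[0,0,-0.2],[0,0,-0.4],[0,0,-0.498],[0,0,-0.498],[0,0,-0.498],[0,0,-0.498],[0,0,-0.498],[0,0,-0.498]]' --grip '[0.1,0.1,0.1,0.1,-1,-1,-1,-1]'

```text
clock: 40.75
position: [532.3, 87.3, 18.0]
ee_rot: [0.021, 1.0, 0.0, 0.001]
contact_force: [-0.6, 0.8, 6.8]
gripper_width: 8.7
grasp_force: 59.9
```

Emit:
servo_tool --rotation '[[0,0,0],[0,0,0],[0,0,0],[0,0,0],[0,0,0],[0,0,0],[0,0,0],[0,0,0]]' --slide '[[0.04,0.01,0],[0.1,0.008,0],[0.15,0.006,0],[0.2,0.004,0],[0.25,0.002,0],[0.3,0,0],[0.35,-0.002,0],[0.37,-0.003,0]]' --grip '[-1,-1,-1,-1,-1,-1,-1,-1]'

```text
clock: 41.75
position: [603.3, 85.7, 18.1]
ee_rot: [0.022, 1.0, -0.001, -0.002]
contact_force: [-9.9, 0.4, 14.1]
gripper_width: 9.2
grasp_force: 61.0
```

Emit:
servo_tool --rotation '[[0,0,0]]' --slide '[[0,0,0]]' --grip '[-1]'

```text
clock: 41.88
position: [603.8, 85.8, 18.1]
ee_rot: [0.022, 1.0, -0.001, -0.002]
contact_force: [-7.0, -0.4, 10.3]
gripper_width: 8.9
grasp_force: 60.6
```

Emit:
servo_tool --rotation '[[0,0,0],[0,0,0],[0,0,0],[0,0,0]]' --slide '[[0.02,-0.001,0],[0.035,-0.0015,0],[0.045,-0.002,0],[0.045,-0.002,0]]' --grip '[-1,-1,-1,-1]'

```text
clock: 42.38
position: [612.3, 85.3, 18.1]
ee_rot: [0.022, 1.0, -0.001, -0.002]
contact_force: [-9.0, -0.5, 11.0]
gripper_width: 8.8
grasp_force: 60.7
```

Emit:
servo_tool --rotation '[[0,0,0],[0,0,0],[0,0,0]]' --slide '[[0.01,-0.0005,0],[0.015,-0.0007,0],[0.015,-0.0007,0]]' --grip '[-1,-1,-1]'

```text
clock: 42.75
position: [615.1, 85.2, 18.1]
ee_rot: [0.022, 1.0, -0.001, -0.002]
contact_force: [-9.2, 0.2, 11.2]
gripper_width: 8.6
grasp_force: 60.7
```

Emit:
servo_tool --rotation '[[0,0,0],[0,0,0]]' --slide '[[0.008,0,0],[0.01,0,0]]' --grip '[-1,-1]'

```text
clock: 43.0
position: [616.9, 85.2, 18.1]
ee_rot: [0.022, 1.0, -0.001, -0.002]
contact_force: [-9.6, 0.0, 11.0]
gripper_width: 9.0
grasp_force: 60.7
```

Emit:
servo_tool --rotation '[[0,0,0],[0,0,0]]' --slide '[[0.008,0,0],[0.01,0,0]]' --grip '[-1,-1]'

```text
clock: 43.25
position: [618.6, 85.1, 18.1]
ee_rot: [0.022, 1.0, -0.001, -0.003]
contact_force: [-10.7, -0.2, 12.6]
gripper_width: 8.5
grasp_force: 60.9
```

Emit:
servo_tool --rotation '[[0,0,0],[0,0,0]]' --slide '[[0.005,0,0],[0.008,0,0]]' --grip '[-1,-1]'

```text
clock: 43.5
position: [618.6, 85.1, 18.1]
ee_rot: [0.022, 1.0, -0.001, -0.005]
contact_force: [-15.2, 1.1, 16.2]
gripper_width: 8.5
grasp_force: 61.4
```

Emit:
servo_tool --rotation '[[0,0,0],[0,0,0],[0,0,0],[0,0,0],[0,0,0],[0,0,0],[0,0,0],[0,0,0]]' --slide '[[-0.01,0,0],[-0.01,0,0],[-0.01,0,0],[-0.01,0,0.1],[-0.01,0,0.3],[-0.2,0,0.55],[-0.4,0,0.6],[-0.4,0,0.6]]' --grip '[-1,0,0.1,0.1,0.1,0.1,0.1,0.1]'

```text
clock: 44.5
position: [541.6, 85.8, 138.1]
ee_rot: [0.021, 1.0, 0.001, 0.001]
contact_force: [0.3, -0.3, -0.2]
gripper_width: 47.0
grasp_force: 0.0
```

```bash
python3 - <<'E'
from h import *
import pickle
d=grab('wrist'); pickle.dump(d,open('w18.pkl','wb')); s=d['state'];print(s['position'].round(1),s['gripper_width'],s['ee_rot'].round(3))
print('tab'); discs(d,37,46,(590,650,50,120))
im=d['image'];save(d,'w18.png',(60,100,500,420),1.8)
p=cloud(d)
for y in (20,60,70,100,140):  # height profile along x
    k=(np.abs(p[...,1]-y)<3)&(p[...,0]>600)&(p[...,0]<680); q=p[k]; b=[(x,np.median(q[(q[:,0]>x)&(q[:,0]<x+4),2]).round()) for x in range(620,672,4) if ((q[:,0]>x)&(q[:,0]<x+4)).any()]; print(y,b)
E
```

```text
[541.6  85.8 138.1] 46.960007282224005 [0.021 1.    0.001 0.001]
tab
[616.7  84.3  40.3  23.4] mean [616.   84.6] n 230 [150.  78.  23.]
20 []
60 [(620, np.float64(-1.0)), (624, np.float64(-1.0)), (628, np.float64(-1.0)), (632, np.float64(-1.0)), (636, np.float64(-1.0)), (640, np.float64(-1.0)), (644, np.float64(-1.0)), (648, np.float64(42.0)), (652, np.float64(7.0)), (656, np.float64(55.0)), (660, np.float64(14.0)), (664, np.float64(55.0)), (668, np.float64(56.0))]
70 [(620, np.float64(-1.0)), (624, np.float64(-1.0)), (628, np.float64(-1.0)), (632, np.float64(-1.0)), (636, np.float64(-1.0)), (640, np.float64(-1.0)), (644, np.float64(-1.0)), (648, np.float64(41.0)), (652, np.float64(7.0)), (656, np.float64(55.0)), (660, np.float64(33.0)), (664, np.float64(55.0)), (668, np.float64(56.0))]
100 [(620, np.float64(-1.0)), (624, np.float64(-1.0)), (628, np.float64(-1.0)), (632, np.float64(-1.0)), (636, np.float64(-1.0)), (640, np.float64(-1.0)), (644, np.float64(-1.0)), (648, np.float64(-0.0)), (652, np.float64(40.0)), (656, np.float64(55.0)), (660, np.float64(13.0)), (664, np.float64(56.0)), (668, np.float64(56.0))]
140 []
```

View pics/w18.png

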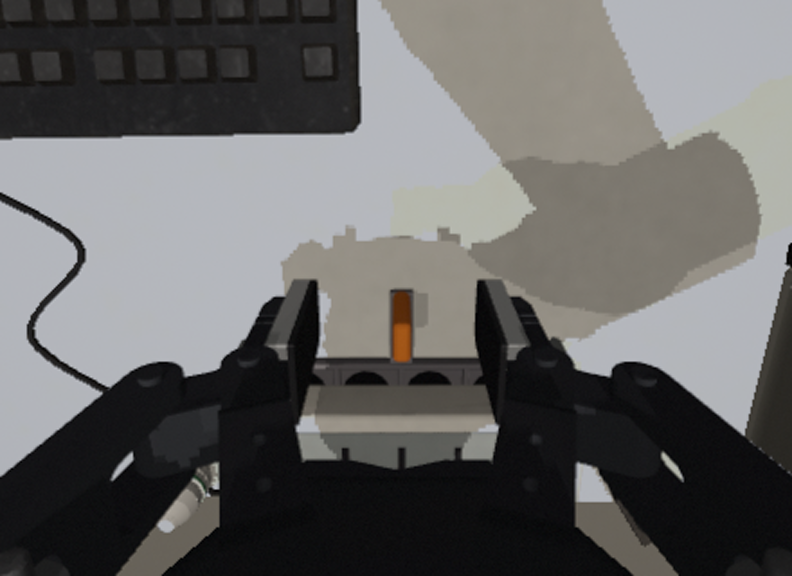

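Emit:
servo_tool --rotation '[[0,0,-0.01],[0,0,-0.02],[0,0,-0.0324],[0,0,-0.0324],[0,0,-0.0324],[0,0,-0.0324],[0,0,-0.0324]]' --slide '[[-0.15,0.25,0],[-0.35,0.5,0],[-0.5,0.75,0],[-0.646,0.968,0],[-0.646,0.968,0],[-0.646,0.968,0],[-0.646,0.968,0]]' --grip '[0.1,0.1,0.1,0.1,0.1,0.1,0.1]'

```text
clock: 45.42
position: [414.7, 278.6, 136.2]
ee_rot: [0.124, 0.992, -0.0, -0.0]
contact_force: [0.1, 0.9, 0.8]
gripper_width: 47.1
grasp_force: 0.0
```

```bash
python3 - <<'E'
from h import *
d=grab('wrist'); s=d['state'];print(s['position'].round(1),s['gripper_width'],s['ee_rot'].round(3))
print('handle'); discs(d,68,80,(380,450,240,320))
print('carrier top');discs(d,30,37,(360,470,180,370))
E
```

```text
[414.7 278.6 136.2] 47.07979297541141 [ 0.124  0.992 -0.    -0.   ]
handle
[410.4 276.9  73.5  25.4] mean [409.7 277.8] n 420 [25. 24. 26.]
carrier top
[410.5 277.6  33.  179.2] mean [409.5 277.9] n 6491 [ 32.  75. 132.]
```

Emit:
servo_tool --rotation '[[0,0,0],[0,0,0],[0,0,0],[0,0,0],[0,0,0],[0,0,0],[0,0,0],[0,0,0]]' --slide '[[-0.015,0,-0.2],[-0.015,0,-0.4],[-0.015,0,-0.46],[-0.015,0,-0.46],[-0.015,0,-0.46],[-0.015,0,-0.46],[-0.015,0,-0.46],[-0.015,0,-0.46]]' --grip '[0.1,0.1,0.1,0.1,-1,-1,-1,-1]'

```text
clock: 46.48
position: [411.5, 279.8, 46.1]
ee_rot: [0.123, 0.992, 0.001, 0.001]
contact_force: [-0.5, -2.2, 6.9]
gripper_width: 9.0
grasp_force: 60.8
```

Emit:
servo_tool --rotation '[[0,0,0],[0,0,0],[0,0,0],[0,0,0],[0,0,0],[0,0,0]]' --slide '[[0,0,0.05],[0,0,0.12],[0,0,0.2],[0,0,0.3],[0,0,0.35],[0,0,0.35]]' --grip '[-1,-1,-1,-1,-1,-1]'

```text
clock: 47.22
position: [411.1, 279.7, 115.5]
ee_rot: [0.123, 0.992, 0.001, 0.0]
contact_force: [-0.2, 0.6, -4.0]
gripper_width: 9.2
grasp_force: 59.4
```

Emit:
servo_tool --rotation '[[0,0,0],[0,0,0],[0,0,0],[0,0,0],[0,0,0],[0,0,0],[0,0,0]]' --slide '[[0.1,-0.1,0],[0.25,-0.25,0],[0.42,-0.4,0],[0.58,-0.5,0],[0.58,-0.5,-0.15],[0.58,-0.5,-0.3],[0.58,-0.5,-0.3]]' --grip '[-1,-1,-1,-1,-1,-1,-1]'

```text
clock: 48.1
position: [524.6, 177.7, 51.5]
ee_rot: [0.123, 0.992, -0.003, -0.003]
contact_force: [-0.2, -0.0, -2.9]
gripper_width: 9.0
grasp_force: 59.2
```

```bash
python3 - <<'E'
from h import *
d=grab('wrist'); s=d['state'];print(s['position'].round(1),s['gripper_width'],s['contact_force'].round(1))
p=s['position'];print('top');discs(d,p[2]-18,p[2]-5,(460,600,70,290))
E
```

```text
[524.6 177.7  51.5] 9.017461293455076 [-0.2 -0.  -2.9]
top
[524.  176.9  38.3 179.8] mean [519.6 177.5] n 13359 [ 30.  68. 127.]
```

Emit:
servo_tool --rotation '[[0,0,0],[0,0,0],[0,0,0],[0,0,0],[0,0,0],[0,0,0]]' --slide '[[0,0,-0.03],[0,0,-0.06],[0,0,-0.075],[0,0,-0.08],[0,0,-0.08],[0,0,-0.08]]' --grip '[-1,-1,-1,-1,-1,-1]'

```text
clock: 48.9
position: [527.1, 179.5, 38.9]
ee_rot: [0.123, 0.992, 0.0, 0.0]
contact_force: [0.1, -0.1, -3.6]
gripper_width: 8.7
grasp_force: 59.3
```

Emit:
servo_tool --rotation '[[0,0,0],[0,0,0],[0,0,0],[0,0,0]]' --slide '[[0,0,-0.01],[0,0,-0.018],[0,0,-0.022],[0,0,-0.022]]' --grip '[-1,-1,-1,-1]'

```text
clock: 49.4
position: [527.0, 179.4, 34.3]
ee_rot: [0.123, 0.992, -0.0, -0.0]
contact_force: [-0.4, -0.6, -4.1]
gripper_width: 8.8
grasp_force: 59.3
```

Emit:
servo_tool --rotation '[[0,0,0],[0,0,0],[0,0,0]]' --slide '[[0,0,-0.006],[0,0,-0.011],[0,0,-0.011]]' --grip '[-1,-1,-1]'

```text
clock: 49.78
position: [527.1, 179.4, 34.1]
ee_rot: [0.123, 0.992, 0.0, 0.0]
contact_force: [-5.1, 0.2, 10.2]
gripper_width: 9.4
grasp_force: 61.3
```

Contact with the bench. Release, lift and check everything.

Emit:
servo_tool --rotation '[[0,0,0],[0,0,0],[0,0,0],[0,0,0],[0,0,0],[0,0,0],[0,0,0],[0,0,0]]' --slide '[[0,0,0.008],[0,0,0.008],[0,0,0.008],[0,0,0.1],[0,0,0.3],[-0.1,0,0.6],[-0.3,0,0.8],[-0.5,0,0.8]]' --grip '[-1,-0.2,0,0,0,0,0,0]'

```text
clock: 50.78
position: [428.1, 180.8, 195.7]
ee_rot: [0.123, 0.992, 0.003, 0.003]
contact_force: [-0.1, 1.2, -0.2]
gripper_width: 42.1
grasp_force: 0.0
```

Emit:
servo_tool --rotation '[[0,0,0],[0,0,0],[0,0,0]]' --slide '[[0,0,0],[0,0,0],[0,0,0]]' --grip '[0,0,0]'

```text
clock: 51.15
position: [427.7, 179.5, 191.7]
ee_rot: [0.123, 0.992, -0.0, -0.0]
contact_force: [0.2, 0.7, 0.2]
gripper_width: 42.5
grasp_force: 0.0
```

```bash
python3 - <<'E'
from h import *
d=grab('wrist'); s=d['state'];print(s['position'].round(1),s['gripper_width'],s['contact_force'].round(1))
print('top');discs(d,16,27,(460,600,70,290)); p=cloud(d)
k=(p[...,2]>19)&(p[...,2]<25)&(p[...,0]>470)&(p[...,0]<580)&(p[...,1]>80)&(p[...,1]<280); q=p[k]; A=np.c_[q[:,:2],np.ones(len(q))]; print('tilt',np.linalg.lstsq(A,q[:,2],rcond=None)[0].round(4))
print('tab');discs(d,37,46,(595,650,50,120))
t=grab('top'); print('top tab');
p=cloud(t); im=t['image'].astype(int); o=(im[...,0]>180)&(im[...,1]<160)&(im[...,2]<90); print(p[o&(p[...,0]>560)&(p[...,1]>0)&(p[...,1]<200)].mean(0) if o.any() else None)
E
```

```text
[427.7 179.5 191.7] 42.54757020925735 [0.2 0.7 0.2]
top
[524.8 179.4  20.8 178.3] mean [520.9 177.2] n 2612 [ 27.  68. 129.]
tilt [-2.00000e-04 -4.00000e-04  2.10964e+01]
tab
top tab
[615.37084301  82.38860828  41.88815715]
```

```bash
python3 -c "
from h import *
print(job_done())"
```

```text
the job is handed in; nothing more can be done
None
```

The job is handed in, with no verdict returned: by my last measurements all four cells lie flat in the tray, the tray is home against the changer's stop, and the empty carrier stands flat on the bench, though not where it started.

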